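Seat the cap strips and draw vacuum on a filter plate

ROBOT

A 7-joint arm with a two-finger parallel gripper is mounted at the origin on the work surface. World frame = base frame: x ahead of the robot, y to its left, z up, the work surface at z = 0. Lengths are in m, angles in degrees, forces in N, time in s.
With the tool pointing down it reaches from about 0.425 to 0.875 m from the base axis. Payload 4.7 kg.
Tool frame: the origin (TCP) lies at the very end of the fingers, on their centre line; the grasp point (between the pads) lies 19 mm behind it (env.grip_point_offset is the distance from the TCP to the grasp point, in m); z points along the fingers, y is the line along which they close (so a half turn about z gives the same grasp; the last joint's range is limited). The gripper opens to 87 mm and grips with 3 to 60 N. Pads are 19 mm wide; open, the fingers measure 117 mm over their backs; the gripper's body (75 mm by 190 mm) begins 51 mm behind the grasp point.
Start: joints at [-69.609, 18.392, -4.016, 83.108, 1.295, 78.541, -3.26], TCP at [0.218, 0.612, 0.195] pointing down, gripper open.
Joint ranges: [-163.93, 163.93], [-17.29, 119.83], [-79.2, 71.16], [3.27, 140.29], [-89.18, 269.18], [5.43, 117.66], [-154.24, 154.24]. Speed limits (degrees/s): [147.25, 147.25, 180, 180, 180, 180, 180].

INTERFACE

Orientations are given as [roll, pitch, yaw] about the fixed x, y, z axes, in that order (R = Rz(yaw) Ry(pitch) Rx(roll)).
In Python, from cell import env gives the robot as it stands.
- The arm moves only by the tool jog_arm, never from a script. Its argument "motion" is a list of rows, each an object of numbers: "x", "y", "z": the shift along the tool's x, y, z in cm; "ax", "ay", "az": the turn, a rotation vector about the tool's x, y, z in degrees. In form: [{"x": .., "y": .., "z": .., "ax": .., "ay": .., "az": ..}, ...]. A call has exactly 5 rows; each row shifts and turns the commanded pose from where the row before left it, along the tool's axes as they then stand; what a row does not reach is not made up. A row lasts 1/10 s, in which the tool goes at most 50 mm and 8.59 degrees, less where a joint would pass 70% of its speed; a pose out of reach is approached as far as the arm can. A call is refused whole if a number of a shift passes 5 or a number of a turn 8.59, either way. A call with a gripper value outside its range is refused whole. "claw" is the gripper command: -1 is shut, 1 is fully open, values between are in proportion, set as the call begins (left out, the last holds). The fingers move at their own pace and stop on an object; "squeeze" is the grip in N (left out, the last holds). Time passes only in rows, so rows that do not move let the fingers close, or fill a call up. It gives the time, the measured TCP pose, the force, the opening and the grip force at its end, in the units of the state.
- env.get_obs(): the state, without advancing time (a new reading comes with each control period).
- env.read_camera(name): name is "scene" or "top"; returns the picture (400x640x3 uint8, red, green, blue); there is no depth.
- env.camera_params(name): a dict with "fx", "fy", "cx", "cy" (pixels), "extrinsics" (4x4, takes a point from world to camera coordinates). Camera axes: x right, y up, looking along -z (the intrinsics and any distortion apply to the point x, -y, -z); pixel columns grow to the right and rows downward; lengths in m; the calibration is good to about 2 mm. A picture is of the moment at which its call begins. camera_params takes no time and is no camera call.
- env.sign_off(): hands the job in; it is judged then, once.
The state is a dict: "time_s": time; "qpos": joint angles; "joint_velocities": joint speeds; "effort": joint torques, N m; "tool_pos": TCP position; "tool_rot": TCP orientation; "force": force on the tool from outside, world axes, zero at the start; "wrist_torque": the same for the moment, N m; "grip_width": finger opening in m; "grasp_force": force on a finger pad.
Only numpy, scipy, OpenCV 4.12 (cv2) and the standard library are available. Lean on these libraries where they do the work, as an engineer would, in place of code of your own. Each camera call takes 0.05 s, during which the arm holds its last target. There are 200 camera calls.

TASK

The blue cap strips over the unused wells of the filter plate are still standing proud: take the orange capping block from the steel tray and work along the strips with it, pressing lightly, until every one is fully home, keeping the gripper itself off the plate and caps, then stand the block back upright in the tray. Then push the valve lever to the vacuum side (green dot, never the red), hold it until the gauge needle has stood in the green for three full seconds, and let the lever spring back to centre. Leave everything else on the bench and the forceps in the tray alone.

Things in the scene. Friction and masses are not known exactly. Their poses are not given: they have to be found in the camera images.
- station: vacuum filtration station, fixed on the bench: white case 160 (x) x 280 (y) x 66 mm high; origin at the centre of its underside, x away from the robot, y to its left, z up. On its left half a grey manifold block carries the white filter plate; on its right half is a control panel with gauge and valve lever
- plate: white 96-well filter plate with its cap strips, 86 (x) x 128 (y) mm; origin at the centre of its underside, 96 mm above the bench, top face 30 mm higher; axes as the station's. It rests on a foam gasket: pushed down it sinks about 1 mm per 3 N, 6 mm at most, and comes back; over 30 N harms it. The 4 columns nearest the lever are open sample wells; 8 columns carry cap strips
- caps_mid (a point): middle of the area of the eight cap strips (80 mm in x, 71.4 mm in y), 18 mm from the plate's centre along the station's +y, at the height where the caps' tops lie when fully home (3.5 mm above the plate's top face); axes as the station's
- press_mid (a point): centre of the loose capping block, 0.16 kg, 28.5 mm above its underside, z up: orange sled-shaped foot 84 (x) x 43 (y) mm, 22 mm high, with an upright black grip rib on top, 60 mm long (x), 22 mm thick (y), its top 57 mm above the underside. The underside is flat over the middle 12 mm of its width and ramps up at 16 degrees on both sides, to ride over caps when slid along its y
- press: the same capping block; origin at the centre of its underside
- tray: fixed shallow steel instrument tray, 200 (x) x 130 (y) x 18 mm, walls and floor 4 mm; origin at the centre of its underside. It is left or right of the station. The capping block stands upright in it, a little to its -x side; dark steel forceps lie across its +x end
- lever_knob (a point): centre of the black ball knob, 28 mm diameter, on the valve's upright lever (10 mm steel stem, pivot axis along the station's x, 80 mm below the knob's centre; knob 170 mm above the bench when centred). A spring centres it: about 5 N at the knob holds it 0.45 rad over. Green dot on the panel: vacuum side, away from the plate; red dot: back-pressure side, towards the plate
- lever (a joint): angle of the valve lever in rad: 0 centred, positive towards the vacuum side (green dot, the station's -y), stops at -0.55 and 0.55
- gauge (a joint): needle of the round 60 mm gauge beside the lever, rad: 0 (pointing to the station's +x) with the lever centred, growing clockwise with vacuum; the green sector begins at 1.4. It follows 4 times the lever angle with a lag of up to about a second, so the lever needs more than 0.35 rad to bring it to the green; it falls back when the lever recentres
- strip0 (a joint): cap strip 0 (a blue bar of 8 caps, 80 mm along x, 8.4 mm wide): how far it is pressed in, m: 0 standing 3 mm proud, 0.003 fully home (then its top is 3.5 mm above the plate's top face). It lies -13.5 mm from the plate's centre along the station's y. It takes about 4 N to push and stays where it is left
- strip1 (a joint): cap strip 1 (a blue bar of 8 caps, 80 mm along x, 8.4 mm wide): how far it is pressed in, m: 0 standing 3 mm proud, 0.003 fully home (then its top is 3.5 mm above the plate's top face). It lies -4.5 mm from the plate's centre along the station's y. It takes about 4 N to push and stays where it is left
- strip2 (a joint): cap strip 2 (a blue bar of 8 caps, 80 mm along x, 8.4 mm wide): how far it is pressed in, m: 0 standing 3 mm proud, 0.003 fully home (then its top is 3.5 mm above the plate's top face). It lies 4.5 mm from the plate's centre along the station's y. It takes about 4 N to push and stays where it is left
- strip3 (a joint): cap strip 3 (a blue bar of 8 caps, 80 mm along x, 8.4 mm wide): how far it is pressed in, m: 0 standing 3 mm proud, 0.003 fully home (then its top is 3.5 mm above the plate's top face). It lies 13.5 mm from the plate's centre along the station's y. It takes about 4 N to push and stays where it is left
- strip4 (a joint): cap strip 4 (a blue bar of 8 caps, 80 mm along x, 8.4 mm wide): how far it is pressed in, m: 0 standing 3 mm proud, 0.003 fully home (then its top is 3.5 mm above the plate's top face). It lies 22.5 mm from the plate's centre along the station's y. It takes about 4 N to push and stays where it is left
- strip5 (a joint): cap strip 5 (a blue bar of 8 caps, 80 mm along x, 8.4 mm wide): how far it is pressed in, m: 0 standing 3 mm proud, 0.003 fully home (then its top is 3.5 mm above the plate's top face). It lies 31.5 mm from the plate's centre along the station's y. It takes about 4 N to push and stays where it is left
- strip6 (a joint): cap strip 6 (a blue bar of 8 caps, 80 mm along x, 8.4 mm wide): how far it is pressed in, m: 0 standing 3 mm proud, 0.003 fully home (then its top is 3.5 mm above the plate's top face). It lies 40.5 mm from the plate's centre along the station's y. It takes about 4 N to push and stays where it is left
- strip7 (a joint): cap strip 7 (a blue bar of 8 caps, 80 mm along x, 8.4 mm wide): how far it is pressed in, m: 0 standing 3 mm proud, 0.003 fully home (then its top is 3.5 mm above the plate's top face). It lies 49.5 mm from the plate's centre along the station's y. It takes about 4 N to push and stays where it is left
- tipbox: blue pipette tip box with a clear lid, 122 x 87 x 66 mm, on the other side of the station than the tray; a bystander to leave alone; origin at the centre of its underside
- buffer: clear buffer bottle, blue cap, 68 mm diameter, 150 mm high; a bystander to leave alone; origin at the centre of its underside
- ethanol: white bottle, red cap, 64 mm diameter, 160 mm high; a bystander to leave alone; origin at the centre of its underside
- timer: white bench timer, 65 x 65 x 20 mm; a bystander to leave alone; origin at the centre of its underside
- pipette: grey pipette lying beyond the station, 220 mm long, 24 mm high; a bystander to leave alone; origin at the centre of its underside
- forceps: dark steel forceps, 110 x 7 x 6 mm, lying across the tray's +x end, about 80 mm from its centre; a bystander to leave alone; origin at the centre of its underside
Mind the look-alikes: they are no part of the job. Of the things that look like the press, the larger one is meant.

How it is judged:
By the outcome, as a careful person would: the job done as asked, in the order asked, and still so for the second after the job is handed in, with the robot touching nothing.
It also fails if it takes over 72 s, if anything falls off the work surface, if the arm or the gripper's body presses on something with over 40 N, if the wrist force passes 120 N, or if a joint passes its speed limit or range.

## Working session

There is one attempt and no reset: what is moved stays moved. The work goes in short steps, Python scripts to look and compute and a tool call to move; the robot and the scene stay as the last step left them, time stands still between calls to the robot, and variables do not carry over. Pictures are saved under pics/ and viewed, at most 10 in all, crops included, and the job is handed in when it is done.

Besides the shell and the picture viewer there is one more tool, called after ">>>" as a command line: name --argument value ..., lists and objects as JSON in quotes. jog_arm: Moves the arm, as the interface text tells. Its arguments: {"type":"object","properties":{"motion":{"type":"array"},"claw":{"type":"number"},"squeeze":{"type":"number"}},"required":["motion"]}

```bash
mkdir -p pics; ls; python3 - <<'E'
from cell import env
import cv2
for n in("scene","top"):
    im=env.read_camera(n);cv2.imwrite(f"pics/{n}0.png",im[:,:,::-1])
    p=env.camera_params(n);print(n,p["fx"],p["fy"],p["cx"],p["cy"],p.keys());print(p["extrinsics"])
print(env.get_obs())
E
```

```text
pics
scene 419.7005420565038 419.7005420565038 310.2310043790825 203.1844874913149 dict_keys(['fx', 'fy', 'cx', 'cy', 'extrinsics'])
[[ 0.4540312   0.89097711 -0.00393282 -0.25681582]
 [-0.73463917  0.37685354  0.56416904  0.31428583]
 [ 0.50414379 -0.25326114  0.82564994 -1.30153308]
 [ 0.          0.          0.          1.        ]]
top 464.32444463862566 464.32444463862566 316.9589220549858 202.54934586854472 dict_keys(['fx', 'fy', 'cx', 'cy', 'extrinsics'])
[[ 0.02742702 -0.99950893  0.01515423 -0.01099754]
 [ 0.98519258  0.02959465  0.1688779  -0.53930576]
 [-0.16924345  0.01029802  0.98552047 -1.33052091]
 [ 0.          0.          0.          1.        ]]
{'time_s': 0.1, 'qpos': array([-69.60887229,  18.43577684,  -4.01769955,  83.1677055 ,
         1.29542573,  78.54137927,  -3.26064568]), 'joint_velocities': array([-0.07467642, -0.12151096, -0.08967733, -0.11192004,  0.11844629,
       -0.00892877,  0.06732336]), 'effort': array([ 3.48836761e-05, -4.92571306e+01, -4.05724570e-01, -3.13396275e+01,
       -6.41244999e-02,  3.96091200e-02,  7.34032483e-05]), 'tool_pos': array([0.21771099, 0.61187618, 0.19396211]), 'tool_rot': array([-1.79900404e+02,  5.19874384e-03,  1.60419964e+02]), 'force': array([-0.32183645, -0.41696859, -0.3482226 ]), 'wrist_torque': array([ 0.04796132, -0.03140863,  0.06867   ]), 'grasp_force': 0.0, 'grip_width': 0.08723350755657332}
```

View pics/scene0.png

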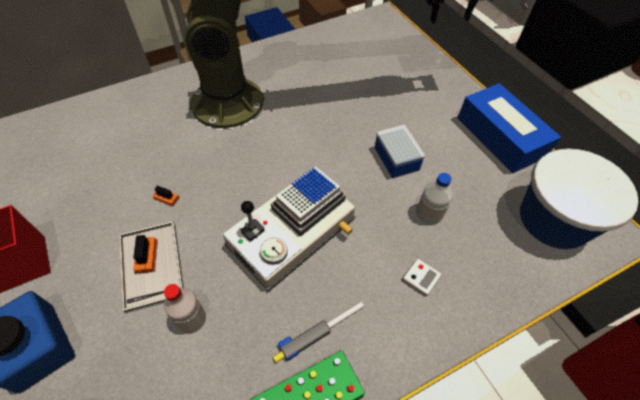

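View pics/top0.png

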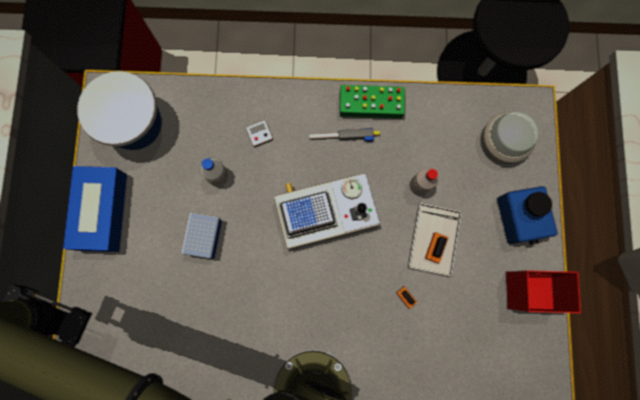

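The two views show the station in the middle (top ≈ 327,212), with the tray to its right, which is -y (top ≈ 435,240). Look-alikes for the press, in the top view:
- The orange/black block in the tray at (437,248) is the larger one, and it stands in the tray.
- The small orange/black block on the bench at (406,297) is a decoy.

I choose the tray one. Next I'll measure it and check it in a close crop.

```bash
cat > h.py <<'E'
import numpy as np, cv2
from cell import env
def ray(n,u,v):
    p=env.camera_params(n);E=np.array(p["extrinsics"]);R,t=E[:3,:3],E[:3,3]
    d=np.array([(u-p["cx"])/p["fx"],-(v-p["cy"])/p["fy"],-1.])
    return -R.T@t,R.T@d
def onz(n,uv,z):
    out=[]
    for u,v in np.atleast_2d(uv):
        c,d=ray(n,u,v);out.append(c+d*(z-c[2])/d[2])
    return np.array(out)
def proj(n,P):
    p=env.camera_params(n);E=np.array(p["extrinsics"]);q=np.atleast_2d(P)@E[:3,:3].T+E[:3,3]
    return np.c_[p["cx"]+p["fx"]*q[:,0]/-q[:,2],p["cy"]-p["fy"]*q[:,1]/-q[:,2]]
def blob(mask,roi):
    x0,y0,x1,y1=roi;m=np.zeros_like(mask);m[y0:y1,x0:x1]=mask[y0:y1,x0:x1]
    c,_=cv2.findContours(m,cv2.RETR_EXTERNAL,cv2.CHAIN_APPROX_NONE)
    return max(c,key=cv2.contourArea)[:,0,:].astype(float)
def rect(n,cont,z):
    P=onz(n,cont,z)[:,:2]
    return cv2.minAreaRect((P*1000).astype(np.float32))
E
python3 - <<'E'
from h import *
T=cv2.imread("pics/top0.png");S=cv2.imread("pics/scene0.png")
for n,im,rb,ro,rs in(("top",T,(270,180,345,240),(420,225,455,270),(265,170,390,255)),("scene",S,(280,165,350,215),(125,225,170,280),None)):
    h=cv2.cvtColor(im,cv2.COLOR_BGR2HSV)
    blue=cv2.inRange(h,(100,110,60),(130,255,255));org=cv2.inRange(h,(3,150,100),(18,255,255))
    blue=cv2.morphologyEx(blue,cv2.MORPH_CLOSE,np.ones((3,3)))
    print(n,"caps",rect(n,blob(blue,rb),.1325))
    c=blob(org,ro);print(n,"foot@.026",rect(n,c,.026),"px",c.min(0),c.max(0))
    blk=cv2.inRange(h,(0,0,0),(180,255,60));
    c=blob(blk,ro);print(n,"rib@.061",rect(n,c,.061),"px",c.min(0),c.max(0))
h=cv2.cvtColor(T,cv2.COLOR_BGR2HSV)
w=cv2.morphologyEx(cv2.inRange(h,(0,0,130),(180,60,255)),cv2.MORPH_CLOSE,np.ones((5,5)))
print("station",rect("top",blob(w,(265,165,390,255)),.066))
print("tray",rect("top",blob(w,(400,195,470,285)),.018))
a=cv2.resize(T[170:250,265:390],None,fx=5,fy=5,interpolation=2);b=cv2.resize(T[200:300,390:465],None,fx=4,fy=4,interpolation=2)
o=np.zeros((400,930,3),np.uint8);o[:400,:625]=a;o[:400,630:930]=b
cv2.imwrite("pics/crop1.png",cv2.resize(o,(790,340)))
E
```

```text
top caps ((493.7627868652344, 48.643310546875), (71.11437225341797, 66.85903930664062), 16.019725799560547)
top foot@.026 ((419.0655517578125, -353.79986572265625), (42.68350601196289, 82.44291687011719), 70.6847152709961) px [426. 233.] [447. 262.]
top rib@.061 ((417.7750549316406, -352.5529479980469), (23.605714797973633, 58.102230072021484), 70.86104583740234) px [433. 237.] [445. 256.]
scene caps ((495.8838195800781, 44.162109375), (74.11481475830078, 68.012939453125), 16.123096466064453)
scene foot@.026 ((424.36346435546875, -358.4826354980469), (46.37911605834961, 87.90290069580078), 70.25340270996094) px [134. 237.] [156. 271.]
scene rib@.061 ((431.21136474609375, -357.8398132324219), (28.301406860351562, 70.33967590332031), 70.13243103027344) px [134. 236.] [147. 263.]
station ((518.2210083007812, -26.438323974609375), (263.06439208984375, 367.5458068847656), 1.7939093112945557)
tray ((444.86334228515625, -352.7976379394531), (210.9002685546875, 273.8155212402344), 89.83684539794922)
```

View pics/crop1.png

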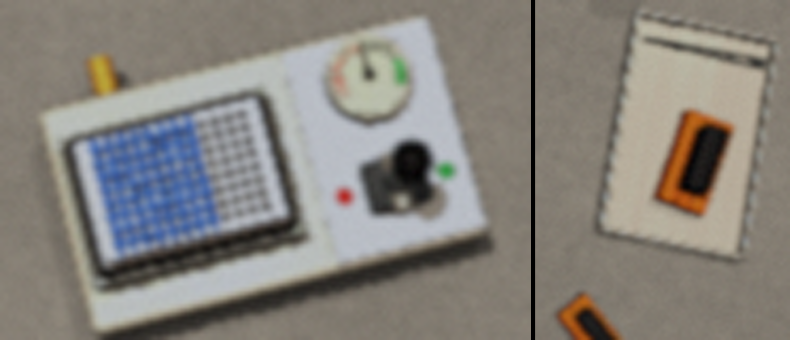

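The crop confirms the choice. The large block stands in the tray beside the forceps, and the decoy lies outside it. The station is yawed about +16° and the block about -19°. The green dot is at the lever's right, which is -y. Next come the knob, a cross-check of the caps, and the route.

```bash
cat >> h.py <<'E'
from scipy.spatial.transform import Rotation as Ro
def down(psi): return Ro.from_euler('xyz',[180,0,psi],degrees=True)
def plan(way,start=None,step=.048,dturn=8.4):
    """way: list of (x,y,z,psi); prints tool-axis rows"""
    if start is None:
        o=env.get_obs();start=(*o["tool_pos"],o["tool_rot"][2])
    cur=np.array(start,float);k=0
    for w in way:
        w=np.array(w,float);n=int(np.ceil(max(np.linalg.norm(w[:3]-cur[:3])/step,abs(w[3]-cur[3])/dturn,1)))
        for i in range(n):
            a=cur+(w-cur)*i/n;b=cur+(w-cur)*(i+1)/n
            s=down(a[3]).inv().apply(b[:3]-a[:3])*100
            k+=1;print(k,"x%.2f y%.2f z%.2f az%.2f"%(*s,-(b[3]-a[3])))
        cur=w
E
python3 - <<'E'
from h import *
T=cv2.imread("pics/top0.png");S=cv2.imread("pics/scene0.png")
def tri(a,b):
    c1,d1=ray("top",*a);c2,d2=ray("scene",*b)
    A=np.c_[d1,-d2];s=np.linalg.lstsq(A,c2-c1,rcond=None)[0];p=c1+s[0]*d1;q=c2+s[1]*d2
    return (p+q)/2,np.linalg.norm(p-q)
for im,roi in((T,(350,195,375,222)),(S,(235,195,268,240))):
    g=cv2.cvtColor(im,cv2.COLOR_BGR2GRAY);x0,y0,x1,y1=roi
    m=cv2.inRange(g,0,45);m=cv2.morphologyEx(m,cv2.MORPH_OPEN,np.ones((3,3)))
    c=blob(m,roi);print(cv2.minEnclosingCircle(c.astype(np.float32)),c.min(0),c.max(0))
print("knob top",onz("top",(361.5,207.2),.17))
print("knob tri",tri((361.5,207.2),(248,207)))
h=cv2.cvtColor(T,cv2.COLOR_BGR2HSV)
for lo,sv in((100,60),(100,80),(100,110)):
    b=cv2.morphologyEx(cv2.inRange(h,(lo,sv,50),(130,255,255)),cv2.MORPH_CLOSE,np.ones((3,3)))
    print(sv,rect("top",blob(b,(275,190,333,240)),.1325))
# station silhouette/plate by saturated difference: project expected corners for check
yaw=np.radians(16);R=np.array([[np.cos(yaw),-np.sin(yaw)],[np.sin(yaw),np.cos(yaw)]])
cap=np.array([.4938,.0486])
v=T.copy()
def P(x,y,z): q=cap+R@np.array([x,y-.018]);return [q[0],q[1],z]
pts=proj("top",[P(sx*.043,sy*.064,.126) for sx,sy in((1,1),(1,-1),(-1,-1),(-1,1))]+[P(sx*.040,.018+sy*.0357,.1325) for sx,sy in((1,1),(1,-1),(-1,-1),(-1,1))])
x0,y0=265,165;k=6
v=cv2.resize(v[y0:255,x0:390],None,fx=k,fy=k,interpolation=2)
for j in(0,4): cv2.polylines(v,[((pts[j:j+4]-[x0,y0]+.5)*k).astype(np.int32)],True,(0,255,0) if j else (0,0,255),1)
cv2.imwrite("pics/crop2.png",v)
w=[(.218,.612,.30,160.4)]
for i in range(1,7):
    f=i/6;az=np.radians(70.4-110.6*f);r=.65-.103*f;w.append((r*np.cos(az),r*np.sin(az),.30-.0*f,160.4-179.7*f))
w[-1]=(.418,-.353,.30,-19.3);w.append((.418,-.353,.12,-19.3))
plan(w)
E
```

```text
((362.5, 210.0), 6.500100135803223) [358. 204.] [365. 216.]
((246.80555725097656, 207.36111450195312), 6.05094051361084) [242. 202.] [252. 213.]
knob top [[ 0.50899771 -0.11445483  0.17      ]]
knob tri (array([ 0.50898107, -0.1153421 ,  0.16879254]), np.float64(0.0015709951483098992))
60 ((494.46417236328125, 48.804786682128906), (79.27471923828125, 70.94246673583984), 16.034040451049805)
80 ((494.1932373046875, 48.93137741088867), (75.69140625, 69.31694030761719), 16.234542846679688)
110 ((493.7627868652344, 48.643310546875), (71.11437225341797, 66.85903930664062), 16.019725799560547)
1 x-0.01 y0.01 z-3.53 az0.01
2 x-0.01 y0.01 z-3.53 az0.01
3 x-0.01 y0.01 z-3.53 az0.01
4 x-4.00 y-0.99 z-0.00 az5.99
5 x-4.08 y-0.56 z-0.00 az5.99
6 x-4.12 y-0.13 z-0.00 az5.99
7 x-4.11 y0.30 z0.00 az5.99
8 x-4.06 y0.72 z0.00 az5.99
9 x-4.01 y-0.18 z-0.00 az5.99
10 x-4.01 y0.24 z0.00 az5.99
11 x-3.96 y0.66 z0.00 az5.99
12 x-3.87 y1.07 z0.00 az5.99
13 x-3.74 y1.47 z0.00 az5.99
14 x-3.86 y0.60 z0.00 az5.99
15 x-3.77 y1.00 z0.00 az5.99
16 x-3.65 y1.39 z0.00 az5.99
17 x-3.48 y1.76 z0.00 az5.99
18 x-3.28 y2.11 z0.00 az5.99
19 x-4.45 y1.64 z0.00 az7.49
20 x-4.20 y2.20 z0.00 az7.49
21 x-3.88 y2.73 z0.00 az7.49
22 x-3.49 y3.21 z0.00 az7.49
23 x-3.92 y2.41 z0.00 az7.49
24 x-3.58 y2.90 z0.00 az7.49
25 x-3.17 y3.34 z0.00 az7.49
26 x-2.71 y3.73 z0.00 az7.49
27 x-3.27 y3.04 z0.00 az7.49
28 x-2.84 y3.44 z0.00 az7.49
29 x-2.37 y3.78 z0.00 az7.49
30 x-1.86 y4.06 z0.00 az7.49
31 x0.00 y-0.00 z4.50 az-0.00
32 x0.00 y-0.00 z4.50 az-0.00
33 x0.00 y-0.00 z4.50 az-0.00
34 x0.00 y-0.00 z4.50 az-0.00
```

View pics/crop2.png

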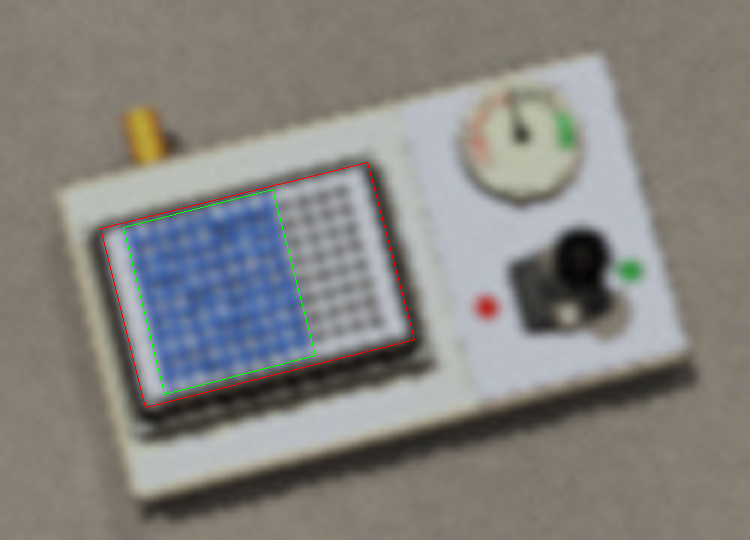

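The fitted rectangles match: caps_mid ≈ (0.494, 0.049), yaw 16°; knob ≈ (0.509, -0.115). Now I'll set out towards the block along an arc.

>>> jog_arm --motion '[{"z": -3.5},{"z": -3.5},{"z": -3.5},{"x": -4,"y": -1,"az": 6},{"x": -4.1,"y": -0.55,"az": 6}]' --claw 1

```text
$.motion[0]: bad value
```

>>> jog_arm --motion '[{"x": -4.1,"y": -0.15,"az": 6},{"x": -4.1,"y": 0.3,"az": 6},{"x": -4.05,"y": 0.7,"az": 6},{"x": -4,"y": -0.2,"az": 6},{"x": -4,"y": 0.25,"az": 6}]'

```text
$.motion[0]: bad value
```

>>> jog_arm --motion '[{"x": -3.95,"y": 0.65,"az": 6},{"x": -3.85,"y": 1.05,"az": 6},{"x": -3.75,"y": 1.45,"az": 6},{"x": -3.85,"y": 0.6,"az": 6},{"x": -3.75,"y": 1.0,"az": 6}]'

```text
$.motion[0]: bad value
```

>>> jog_arm --motion '[{"x": -3.65,"y": 1.4,"az": 6},{"x": -3.5,"y": 1.75,"az": 6},{"x": -3.3,"y": 2.1,"az": 6},{"x": -4.45,"y": 1.65,"az": 7.5},{"x": -4.2,"y": 2.2,"az": 7.5}]'

```text
$.motion[0]: bad value
```

>>> jog_arm --motion '[{"x": -3.9,"y": 2.7,"az": 7.5},{"x": -3.5,"y": 3.2,"az": 7.5},{"x": -3.9,"y": 2.4,"az": 7.5},{"x": -3.6,"y": 2.9,"az": 7.5},{"x": -3.15,"y": 3.35,"az": 7.5}]'

```text
$.motion[0]: bad value
```

>>> jog_arm --motion '[{"x": -2.7,"y": 3.75,"az": 7.5},{"x": -3.3,"y": 3.05,"az": 7.5},{"x": -2.85,"y": 3.45,"az": 7.5},{"x": -2.35,"y": 3.8,"az": 7.5},{"x": -1.85,"y": 4.05,"az": 7.5}]'

```text
$.motion[0]: bad value
```

>>> jog_arm --motion '[{"z": 3},{"z": 4},{"z": 4},{"z": 4},{"z": 0}]'

```text
$.motion[0]: bad value
```

Every key has to be present. I'll resend with full rows, first call only as a test.

>>> jog_arm --motion '[{"x": 0,"y": 0,"z": -3.5,"ax": 0,"ay": 0,"az": 0},{"x": 0,"y": 0,"z": -3.5,"ax": 0,"ay": 0,"az": 0},{"x": 0,"y": 0,"z": -3.5,"ax": 0,"ay": 0,"az": 0},{"x": -4,"y": -1,"z": 0,"ax": 0,"ay": 0,"az": 6},{"x": -4.1,"y": -0.55,"z": 0,"ax": 0,"ay": 0,"az": 6}]' --claw 1

```text
time_s: 0.6
tool_pos: [0.2862, 0.5677, 0.301]
tool_rot: [179.9, -0.0, 148.4]
force: [1.4, 0.6, -0.5]
grip_width: 0.087
grasp_force: 0.0
```

>>> jog_arm --motion '[{"x": -4.1,"y": -0.15,"z": 0,"ax": 0,"ay": 0,"az": 6},{"x": -4.1,"y": 0.3,"z": 0,"ax": 0,"ay": 0,"az": 6},{"x": -4.05,"y": 0.7,"z": 0,"ax": 0,"ay": 0,"az": 6},{"x": -4,"y": -0.2,"z": 0,"ax": 0,"ay": 0,"az": 6},{"x": -4,"y": 0.25,"z": 0,"ax": 0,"ay": 0,"az": 6}]'

```text
time_s: 1.1
tool_pos: [0.4394, 0.4338, 0.2991]
tool_rot: [-179.9, 0.0, 118.2]
force: [0.2, 0.4, 0.1]
grip_width: 0.0867
grasp_force: 0.0
```

>>> jog_arm --motion '[{"x": -3.95,"y": 0.65,"z": 0,"ax": 0,"ay": 0,"az": 6},{"x": -3.85,"y": 1.05,"z": 0,"ax": 0,"ay": 0,"az": 6},{"x": -3.75,"y": 1.45,"z": 0,"ax": 0,"ay": 0,"az": 6},{"x": -3.85,"y": 0.6,"z": 0,"ax": 0,"ay": 0,"az": 6},{"x": -3.75,"y": 1.0,"z": 0,"ax": 0,"ay": 0,"az": 6}]'

```text
time_s: 1.6
tool_pos: [0.5381, 0.2651, 0.2992]
tool_rot: [-180.0, 0.0, 88.2]
force: [1.3, 0.4, 0.6]
grip_width: 0.0871
grasp_force: 0.0
```

>>> jog_arm --motion '[{"x": -3.65,"y": 1.4,"z": 0,"ax": 0,"ay": 0,"az": 6},{"x": -3.5,"y": 1.75,"z": 0,"ax": 0,"ay": 0,"az": 6},{"x": -3.3,"y": 2.1,"z": 0,"ax": 0,"ay": 0,"az": 6},{"x": -4.45,"y": 1.65,"z": 0,"ax": 0,"ay": 0,"az": 7.5},{"x": -4.2,"y": 2.2,"z": 0,"ax": 0,"ay": 0,"az": 7.5}]'

```text
time_s: 2.1
tool_pos: [0.5769, 0.0595, 0.2993]
tool_rot: [-180.0, 0.0, 55.1]
force: [0.7, 0.1, -0.3]
grip_width: 0.0868
grasp_force: 0.0
```

>>> jog_arm --motion '[{"x": -3.9,"y": 2.7,"z": 0,"ax": 0,"ay": 0,"az": 7.5},{"x": -3.5,"y": 3.2,"z": 0,"ax": 0,"ay": 0,"az": 7.5},{"x": -3.9,"y": 2.4,"z": 0,"ax": 0,"ay": 0,"az": 7.5},{"x": -3.6,"y": 2.9,"z": 0,"ax": 0,"ay": 0,"az": 7.5},{"x": -3.15,"y": 3.35,"z": 0,"ax": 0,"ay": 0,"az": 7.5}]'

```text
time_s: 2.6
tool_pos: [0.5338, -0.1667, 0.2996]
tool_rot: [-180.0, 0.0, 17.6]
force: [0.9, -0.1, 0.8]
grip_width: 0.0873
grasp_force: 0.0
```

>>> jog_arm --motion '[{"x": -2.7,"y": 3.75,"z": 0,"ax": 0,"ay": 0,"az": 7.5},{"x": -3.3,"y": 3.05,"z": 0,"ax": 0,"ay": 0,"az": 7.5},{"x": -2.85,"y": 3.45,"z": 0,"ax": 0,"ay": 0,"az": 7.5},{"x": -2.35,"y": 3.8,"z": 0,"ax": 0,"ay": 0,"az": 7.5},{"x": -1.85,"y": 4.05,"z": 0,"ax": 0,"ay": 0,"az": 7.5}]'

```text
time_s: 3.1
tool_pos: [0.4126, -0.3537, 0.2997]
tool_rot: [-180.0, -0.0, -19.9]
force: [0.3, -1.5, -0.6]
grip_width: 0.0872
grasp_force: 0.0
```

>>> jog_arm --motion '[{"x": 0,"y": 0,"z": 3,"ax": 0,"ay": 0,"az": 0},{"x": 0,"y": 0,"z": 4,"ax": 0,"ay": 0,"az": 0},{"x": 0,"y": 0,"z": 4,"ax": 0,"ay": 0,"az": 0},{"x": 0,"y": 0,"z": 4,"ax": 0,"ay": 0,"az": 0},{"x": 0,"y": 0,"z": 0,"ax": 0,"ay": 0,"az": 0}]'

```text
time_s: 3.6
tool_pos: [0.4105, -0.3496, 0.1449]
tool_rot: [-179.9, 0.6, -19.6]
force: [0.5, 0.7, -0.2]
grip_width: 0.0871
grasp_force: 0.0
```

```bash
python3 - <<'E'
from h import *
im=env.read_camera("scene")[:,:,::-1]
o=env.get_obs();print(o["tool_pos"],o["tool_rot"],o["qpos"])
cv2.imwrite("pics/c3.png",cv2.resize(im[150:310,60:260],(800,640),interpolation=2)[:600])
d=np.array([.4185,-.353,.031])-o["tool_pos"];print(down(o["tool_rot"][2]).inv().apply(d)*100)
E
```

```text
[ 0.41230713 -0.35132664  0.14812343] [-179.97317476    0.30736642  -19.60161528] [-10.03519775   9.41769099  52.69448993 103.53860972  -7.80422996
  71.18076898 -64.74798423]
[ 0.63953568 -0.05011836 11.71234259]
```

View pics/c3.png

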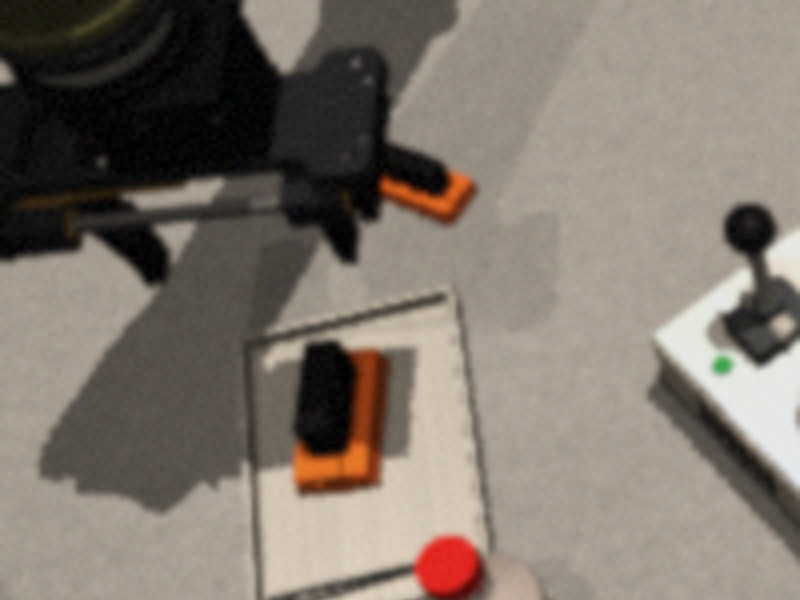

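The fingers are open above the tray, the block stands free beneath them, and the decoy is well clear. I'll descend and grip.

>>> jog_arm --motion '[{"x": 0.65,"y": 0,"z": 2,"ax": 0,"ay": 0,"az": 0},{"x": 0,"y": 0,"z": 2.5,"ax": 0,"ay": 0,"az": 0},{"x": 0,"y": 0,"z": 2,"ax": 0,"ay": 0,"az": 0},{"x": 0,"y": 0,"z": 0,"ax": 0,"ay": 0,"az": 0},{"x": 0,"y": 0,"z": 0,"ax": 0,"ay": 0,"az": 0}]'

```text
time_s: 4.15
tool_pos: [0.4214, -0.3557, 0.087]
tool_rot: [180.0, -0.1, -19.6]
force: [-0.3, -0.4, 0.6]
grip_width: 0.087
grasp_force: 0.0
```

>>> jog_arm --motion '[{"x": -0.35,"y": -0.15,"z": 2,"ax": 0,"ay": 0,"az": 0},{"x": 0,"y": 0,"z": 2,"ax": 0,"ay": 0,"az": 0},{"x": 0,"y": 0,"z": 1.5,"ax": 0,"ay": 0,"az": 0},{"x": 0,"y": 0,"z": 0,"ax": 0,"ay": 0,"az": 0},{"x": 0,"y": 0,"z": 0,"ax": 0,"ay": 0,"az": 0}]'

```text
time_s: 4.65
tool_pos: [0.4181, -0.3528, 0.031]
tool_rot: [180.0, -0.1, -19.6]
force: [-0.5, 0.5, -0.1]
grip_width: 0.0871
grasp_force: 0.0
```

>>> jog_arm --motion '[{"x": 0,"y": 0,"z": 0,"ax": 0,"ay": 0,"az": 0},{"x": 0,"y": 0,"z": 0,"ax": 0,"ay": 0,"az": 0},{"x": 0,"y": 0,"z": 0,"ax": 0,"ay": 0,"az": 0},{"x": 0,"y": 0,"z": 0,"ax": 0,"ay": 0,"az": 0},{"x": 0,"y": 0,"z": 0,"ax": 0,"ay": 0,"az": 0}]' --claw -1 --squeeze 40

```text
time_s: 5.15
tool_pos: [0.4175, -0.3522, 0.0301]
tool_rot: [-180.0, -0.0, -19.6]
force: [-0.1, -0.3, 0.4]
grip_width: 0.0548
grasp_force: 0.0
```

>>> jog_arm --motion '[{"x": 0,"y": 0,"z": 0,"ax": 0,"ay": 0,"az": 0},{"x": 0,"y": 0,"z": 0,"ax": 0,"ay": 0,"az": 0},{"x": 0,"y": 0,"z": 0,"ax": 0,"ay": 0,"az": 0},{"x": 0,"y": 0,"z": 0,"ax": 0,"ay": 0,"az": 0},{"x": 0,"y": 0,"z": 0,"ax": 0,"ay": 0,"az": 0}]'

```text
time_s: 5.65
tool_pos: [0.4174, -0.3523, 0.0299]
tool_rot: [180.0, -0.0, -19.6]
force: [0.5, -0.4, -0.3]
grip_width: 0.021
grasp_force: 39.9
```

The block is gripped: width 21 mm, 40 N, underside at TCP z - 26 mm. Next I'll plan the lift and the transfer to the +y end of the strips.

```bash
python3 - <<'E'
from h import *
plan([(.4174,-.3523,.25,-19.6),(.4835,.0863,.25,16),(.4835,.0863,.175,16)],step=.047)
E
```

```text
1 x0.00 y0.00 z-4.40 az0.00
2 x0.00 y0.00 z-4.40 az0.00
3 x0.00 y0.00 z-4.40 az0.00
4 x0.00 y0.00 z-4.40 az0.00
5 x0.00 y0.00 z-4.40 az0.00
6 x-0.85 y-4.35 z-0.00 az-3.56
7 x-0.58 y-4.40 z-0.00 az-3.56
8 x-0.30 y-4.43 z-0.00 az-3.56
9 x-0.03 y-4.44 z-0.00 az-3.56
10 x0.25 y-4.43 z-0.00 az-3.56
11 x0.52 y-4.40 z-0.00 az-3.56
12 x0.80 y-4.36 z-0.00 az-3.56
13 x1.06 y-4.31 z-0.00 az-3.56
14 x1.33 y-4.23 z-0.00 az-3.56
15 x1.59 y-4.14 z-0.00 az-3.56
16 x-0.00 y-0.00 z3.75 az-0.00
17 x-0.00 y-0.00 z3.75 az-0.00
```

>>> jog_arm --motion '[{"x": 0,"y": 0,"z": -2.4,"ax": 0,"ay": 0,"az": 0},{"x": 0,"y": 0,"z": -4.4,"ax": 0,"ay": 0,"az": 0},{"x": 0,"y": 0,"z": -4.4,"ax": 0,"ay": 0,"az": 0},{"x": 0,"y": 0,"z": -4.4,"ax": 0,"ay": 0,"az": 0},{"x": 0,"y": 0,"z": -4.4,"ax": 0,"ay": 0,"az": 0}]'

```text
time_s: 6.15
tool_pos: [0.4168, -0.3519, 0.2314]
tool_rot: [-180.0, 0.0, -19.6]
force: [0.7, -0.1, -1.8]
grip_width: 0.0208
grasp_force: 39.8
```

>>> jog_arm --motion '[{"x": -0.4,"y": -2.2,"z": -2,"ax": 0,"ay": 0,"az": 0},{"x": -0.45,"y": -2.2,"z": 0,"ax": 0,"ay": 0,"az": -3.6},{"x": -0.6,"y": -4.4,"z": 0,"ax": 0,"ay": 0,"az": -3.6},{"x": -0.3,"y": -4.4,"z": 0,"ax": 0,"ay": 0,"az": -3.6},{"x": 0,"y": -4.4,"z": 0,"ax": 0,"ay": 0,"az": -3.6}]'

```text
time_s: 6.65
tool_pos: [0.4434, -0.1752, 0.2499]
tool_rot: [-180.0, -0.0, -5.1]
force: [0.9, 0.5, -1.2]
grip_width: 0.0208
grasp_force: 39.8
```

>>> jog_arm --motion '[{"x": 0.25,"y": -4.4,"z": 0,"ax": 0,"ay": 0,"az": -3.6},{"x": 0.5,"y": -4.4,"z": 0,"ax": 0,"ay": 0,"az": -3.6},{"x": 0.8,"y": -4.35,"z": 0,"ax": 0,"ay": 0,"az": -3.6},{"x": 1.05,"y": -4.3,"z": 0,"ax": 0,"ay": 0,"az": -3.6},{"x": 1.3,"y": -4.2,"z": 0,"ax": 0,"ay": 0,"az": -3.6}]'

```text
time_s: 7.15
tool_pos: [0.4748, 0.0434, 0.2497]
tool_rot: [-180.0, 0.0, 13.0]
force: [0.3, 0.1, -1.2]
grip_width: 0.021
grasp_force: 39.8
```

>>> jog_arm --motion '[{"x": 0.8,"y": -2.1,"z": 0,"ax": 0,"ay": 0,"az": -3.2},{"x": 0.8,"y": -2.1,"z": 0,"ax": 0,"ay": 0,"az": 0},{"x": 0,"y": 0,"z": 0,"ax": 0,"ay": 0,"az": 0},{"x": 0,"y": 0,"z": 0,"ax": 0,"ay": 0,"az": 0},{"x": 0,"y": 0,"z": 0,"ax": 0,"ay": 0,"az": 0}]'

```text
time_s: 7.65
tool_pos: [0.4802, 0.0846, 0.2499]
tool_rot: [180.0, 0.0, 15.9]
force: [0.1, -0.4, -1.5]
grip_width: 0.0207
grasp_force: 39.8
```

>>> jog_arm --motion '[{"x": 0.35,"y": -0.1,"z": 2,"ax": 0,"ay": 0,"az": 0},{"x": 0,"y": 0,"z": 2.5,"ax": 0,"ay": 0,"az": 0},{"x": 0,"y": 0,"z": 2.5,"ax": 0,"ay": 0,"az": 0},{"x": 0,"y": 0,"z": 1,"ax": 0,"ay": 0,"az": 0},{"x": 0,"y": 0,"z": 0,"ax": 0,"ay": 0,"az": 0}]'

```text
time_s: 8.15
tool_pos: [0.4823, 0.087, 0.1689]
tool_rot: [180.0, 0.2, 15.9]
force: [0.5, 0.5, -1.8]
grip_width: 0.0207
grasp_force: 39.8
```

```bash
python3 - <<'E'
from h import *
im=env.read_camera("scene")[:,:,::-1]
o=env.get_obs();print(o["tool_pos"],o["tool_rot"],o["force"],o["qpos"])
cv2.imwrite("pics/c4.png",cv2.resize(im[120:270,210:370],(640,600),interpolation=2))
E
```

```text
[0.48337069 0.0874951  0.17023731] [1.79996065e+02 6.76067130e-03 1.59402093e+01] [-0.65422796 -0.28584433  0.0792365 ] [-38.93761359  -0.90719814  25.50374818 107.89237863   0.41301274
  72.93343235 -87.61770602]
```

View pics/c4.png

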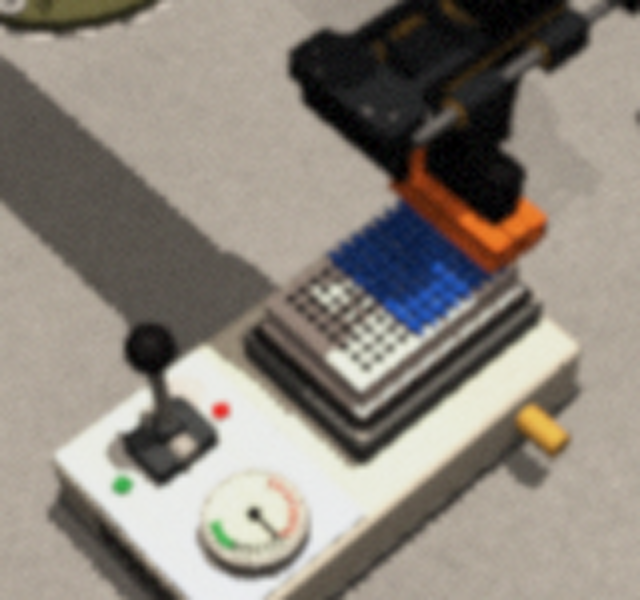

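The block hangs level over the strips' +y end. Now I'll lower it gently while watching the force.

>>> jog_arm --motion '[{"x": 0,"y": 0,"z": 0.5,"ax": 0,"ay": 0,"az": 0},{"x": 0,"y": 0,"z": 0.4,"ax": 0,"ay": 0,"az": 0},{"x": 0,"y": 0,"z": 0.3,"ax": 0,"ay": 0,"az": 0},{"x": 0,"y": 0,"z": 0.2,"ax": 0,"ay": 0,"az": 0},{"x": 0,"y": 0,"z": 0,"ax": 0,"ay": 0,"az": 0}]'

```text
time_s: 8.7
tool_pos: [0.4834, 0.0884, 0.1561]
tool_rot: [-180.0, -0.0, 16.0]
force: [-0.7, -0.2, 0.9]
grip_width: 0.0208
grasp_force: 39.9
```

>>> jog_arm --motion '[{"x": 0,"y": 0,"z": 0.1,"ax": 0,"ay": 0,"az": 0},{"x": 0,"y": 0,"z": 0.1,"ax": 0,"ay": 0,"az": 0},{"x": 0,"y": 0,"z": 0.1,"ax": 0,"ay": 0,"az": 0},{"x": 0,"y": 0,"z": 0.1,"ax": 0,"ay": 0,"az": 0},{"x": 0,"y": 0,"z": 0,"ax": 0,"ay": 0,"az": 0}]'

```text
time_s: 9.2
tool_pos: [0.4835, 0.0885, 0.1523]
tool_rot: [-180.0, -0.0, 16.0]
force: [-0.4, 0.4, 4.6]
grip_width: 0.0209
grasp_force: 40.1
```

>>> jog_arm --motion '[{"x": 0,"y": 0,"z": 0.1,"ax": 0,"ay": 0,"az": 0},{"x": 0,"y": 0,"z": 0.1,"ax": 0,"ay": 0,"az": 0},{"x": 0,"y": 0.2,"z": 0,"ax": 0,"ay": 0,"az": 0},{"x": 0,"y": 0.2,"z": 0,"ax": 0,"ay": 0,"az": 0},{"x": 0,"y": 0.2,"z": 0,"ax": 0,"ay": 0,"az": 0}]'

```text
time_s: 9.7
tool_pos: [0.4844, 0.0864, 0.1509]
tool_rot: [-179.7, -0.1, 16.1]
force: [-4.6, 7.5, 8.2]
grip_width: 0.0208
grasp_force: 39.3
```

>>> jog_arm --motion '[{"x": 0,"y": 0.2,"z": 0,"ax": 0,"ay": 0,"az": 0},{"x": 0,"y": 0.2,"z": 0,"ax": 0,"ay": 0,"az": 0},{"x": 0,"y": 0.2,"z": 0,"ax": 0,"ay": 0,"az": 0},{"x": 0,"y": 0.2,"z": 0,"ax": 0,"ay": 0,"az": 0},{"x": 0,"y": 0.2,"z": 0,"ax": 0,"ay": 0,"az": 0}]'

```text
time_s: 10.2
tool_pos: [0.4878, 0.0782, 0.1514]
tool_rot: [-179.6, -0.2, 16.2]
force: [-3.5, 8.9, 7.7]
grip_width: 0.021
grasp_force: 39.2
```

Contact is steady, with about 9.5 N down. I'll keep working along the strips.

>>> jog_arm --motion '[{"x": 0,"y": 0.25,"z": 0.05,"ax": 0,"ay": 0,"az": 0},{"x": 0,"y": 0.25,"z": 0.05,"ax": 0,"ay": 0,"az": 0},{"x": 0,"y": 0.25,"z": 0,"ax": 0,"ay": 0,"az": 0},{"x": 0,"y": 0.25,"z": 0,"ax": 0,"ay": 0,"az": 0},{"x": 0,"y": 0.25,"z": 0,"ax": 0,"ay": 0,"az": 0}]'

```text
time_s: 10.7
tool_pos: [0.4916, 0.0672, 0.1508]
tool_rot: [-179.5, -0.3, 16.2]
force: [-4.3, 10.9, 10.1]
grip_width: 0.0205
grasp_force: 39.1
```

>>> jog_arm --motion '[{"x": 0,"y": 0.25,"z": 0,"ax": 0,"ay": 0,"az": 0},{"x": 0,"y": 0.25,"z": 0,"ax": 0,"ay": 0,"az": 0},{"x": 0,"y": 0.25,"z": 0,"ax": 0,"ay": 0,"az": 0},{"x": 0,"y": 0.25,"z": 0,"ax": 0,"ay": 0,"az": 0},{"x": 0,"y": 0.25,"z": 0,"ax": 0,"ay": 0,"az": 0}]'

```text
time_s: 11.2
tool_pos: [0.4955, 0.0545, 0.1509]
tool_rot: [-179.6, -0.3, 16.2]
force: [-1.3, 8.7, 9.5]
grip_width: 0.0208
grasp_force: 39.3
```

>>> jog_arm --motion '[{"x": 0,"y": 0.25,"z": 0,"ax": 0,"ay": 0,"az": 0},{"x": 0,"y": 0.25,"z": 0,"ax": 0,"ay": 0,"az": 0},{"x": 0,"y": 0.25,"z": 0,"ax": 0,"ay": 0,"az": 0},{"x": 0,"y": 0.25,"z": 0,"ax": 0,"ay": 0,"az": 0},{"x": 0,"y": 0.25,"z": 0,"ax": 0,"ay": 0,"az": 0}]'

```text
time_s: 11.7
tool_pos: [0.4988, 0.043, 0.1508]
tool_rot: [-179.5, -0.3, 16.2]
force: [-2.8, 9.8, 10.5]
grip_width: 0.0205
grasp_force: 39.1
```

>>> jog_arm --motion '[{"x": 0,"y": 0.25,"z": 0,"ax": 0,"ay": 0,"az": 0},{"x": 0,"y": 0.25,"z": 0,"ax": 0,"ay": 0,"az": 0},{"x": 0,"y": 0.25,"z": 0,"ax": 0,"ay": 0,"az": 0},{"x": 0,"y": 0.25,"z": 0,"ax": 0,"ay": 0,"az": 0},{"x": 0,"y": 0.25,"z": 0,"ax": 0,"ay": 0,"az": 0}]'

```text
time_s: 12.2
tool_pos: [0.5022, 0.0312, 0.1507]
tool_rot: [-179.5, -0.3, 16.2]
force: [-2.5, 10.7, 10.4]
grip_width: 0.0208
grasp_force: 39.1
```

>>> jog_arm --motion '[{"x": 0,"y": 0.25,"z": 0,"ax": 0,"ay": 0,"az": 0},{"x": 0,"y": 0.25,"z": 0,"ax": 0,"ay": 0,"az": 0},{"x": 0,"y": 0.25,"z": 0,"ax": 0,"ay": 0,"az": 0},{"x": 0,"y": 0.25,"z": 0,"ax": 0,"ay": 0,"az": 0},{"x": 0,"y": 0.25,"z": 0,"ax": 0,"ay": 0,"az": 0}]'

```text
time_s: 12.7
tool_pos: [0.5061, 0.0173, 0.1507]
tool_rot: [-179.7, -0.3, 16.2]
force: [-2.0, 7.7, 9.7]
grip_width: 0.0211
grasp_force: 39.3
```

The first pass is done. I'll make a return pass slightly deeper to be sure.

>>> jog_arm --motion '[{"x": 0,"y": 0.2,"z": 0.05,"ax": 0,"ay": 0,"az": 0},{"x": 0,"y": 0.1,"z": 0.05,"ax": 0,"ay": 0,"az": 0},{"x": 0,"y": 0,"z": 0.05,"ax": 0,"ay": 0,"az": 0},{"x": 0,"y": 0,"z": 0,"ax": 0,"ay": 0,"az": 0},{"x": 0,"y": -0.2,"z": 0,"ax": 0,"ay": 0,"az": 0}]'

```text
time_s: 13.2
tool_pos: [0.5068, 0.0154, 0.1498]
tool_rot: [-179.8, -0.3, 16.1]
force: [-1.1, 5.0, 13.0]
grip_width: 0.0207
grasp_force: 39.7
```

>>> jog_arm --motion '[{"x": 0,"y": -0.4,"z": 0,"ax": 0,"ay": 0,"az": 0},{"x": 0,"y": -0.4,"z": 0,"ax": 0,"ay": 0,"az": 0},{"x": 0,"y": -0.4,"z": 0,"ax": 0,"ay": 0,"az": 0},{"x": 0,"y": -0.4,"z": 0,"ax": 0,"ay": 0,"az": 0},{"x": 0,"y": -0.4,"z": 0,"ax": 0,"ay": 0,"az": 0}]'

```text
time_s: 13.7
tool_pos: [0.5037, 0.0266, 0.1503]
tool_rot: [179.6, -0.4, 15.9]
force: [1.6, -7.7, 12.6]
grip_width: 0.0208
grasp_force: 41.8
```

>>> jog_arm --motion '[{"x": 0,"y": -0.4,"z": 0,"ax": 0,"ay": 0,"az": 0},{"x": 0,"y": -0.4,"z": 0,"ax": 0,"ay": 0,"az": 0},{"x": 0,"y": -0.4,"z": 0,"ax": 0,"ay": 0,"az": 0},{"x": 0,"y": -0.4,"z": 0,"ax": 0,"ay": 0,"az": 0},{"x": 0,"y": -0.4,"z": 0,"ax": 0,"ay": 0,"az": 0}]'

```text
time_s: 14.2
tool_pos: [0.4982, 0.0461, 0.1502]
tool_rot: [179.6, -0.4, 15.9]
force: [2.7, -7.8, 12.1]
grip_width: 0.0208
grasp_force: 41.9
```

>>> jog_arm --motion '[{"x": 0,"y": -0.4,"z": 0,"ax": 0,"ay": 0,"az": 0},{"x": 0,"y": -0.4,"z": 0,"ax": 0,"ay": 0,"az": 0},{"x": 0,"y": -0.4,"z": 0,"ax": 0,"ay": 0,"az": 0},{"x": 0,"y": -0.4,"z": 0,"ax": 0,"ay": 0,"az": 0},{"x": 0,"y": -0.4,"z": 0,"ax": 0,"ay": 0,"az": 0}]'

```text
time_s: 14.7
tool_pos: [0.4926, 0.0655, 0.1502]
tool_rot: [179.6, -0.4, 15.9]
force: [2.5, -7.2, 11.6]
grip_width: 0.0207
grasp_force: 41.9
```

>>> jog_arm --motion '[{"x": 0,"y": -0.4,"z": 0,"ax": 0,"ay": 0,"az": 0},{"x": 0,"y": -0.4,"z": 0,"ax": 0,"ay": 0,"az": 0},{"x": 0,"y": -0.4,"z": 0,"ax": 0,"ay": 0,"az": 0},{"x": 0,"y": -0.4,"z": 0,"ax": 0,"ay": 0,"az": 0},{"x": 0,"y": 0,"z": 0,"ax": 0,"ay": 0,"az": 0}]'

```text
time_s: 15.2
tool_pos: [0.488, 0.0817, 0.1501]
tool_rot: [179.7, -0.4, 15.9]
force: [2.5, -6.5, 12.4]
grip_width: 0.0205
grasp_force: 41.6
```

Both passes are complete. I'll lift off, and check the caps once the arm is out of the way.

>>> jog_arm --motion '[{"x": 0,"y": 0,"z": -0.6,"ax": 0,"ay": 0,"az": 0},{"x": 0,"y": 0,"z": -1.4,"ax": 0,"ay": 0,"az": 0},{"x": 0,"y": 0,"z": -2.5,"ax": 0,"ay": 0,"az": 0},{"x": 0,"y": 0,"z": -3,"ax": 0,"ay": 0,"az": 0},{"x": 0,"y": 0,"z": -2.5,"ax": 0,"ay": 0,"az": 0}]'

```text
time_s: 15.7
tool_pos: [0.4838, 0.0854, 0.2486]
tool_rot: [-180.0, 0.0, 16.1]
force: [-0.4, 0.6, -1.2]
grip_width: 0.0209
grasp_force: 39.8
```

```bash
python3 - <<'E'
from h import *
o=env.get_obs();print(o["tool_pos"],o["tool_rot"],o["force"])
plan([(.4174,-.3523,.25,-19.6),(.4174,-.3523,.034,-19.6)],step=.045)
E
```

```text
[0.48381727 0.08537678 0.24862412] [-1.79971329e+02  2.15795912e-02  1.60520169e+01] [-0.426735    0.58868669 -1.18878027]
1 x-1.85 y4.02 z-0.01 az3.57
2 x-1.59 y4.13 z-0.01 az3.57
3 x-1.33 y4.22 z-0.01 az3.57
4 x-1.07 y4.30 z-0.01 az3.57
5 x-0.80 y4.35 z-0.01 az3.57
6 x-0.53 y4.40 z-0.01 az3.57
7 x-0.25 y4.42 z-0.01 az3.57
8 x0.02 y4.43 z-0.01 az3.57
9 x0.30 y4.42 z-0.01 az3.57
10 x0.57 y4.39 z-0.01 az3.57
11 x0.00 y-0.00 z4.32 az-0.00
12 x0.00 y-0.00 z4.32 az-0.00
13 x0.00 y-0.00 z4.32 az-0.00
14 x0.00 y-0.00 z4.32 az-0.00
15 x0.00 y-0.00 z4.32 az-0.00
```

>>> jog_arm --motion '[{"x": -1.85,"y": 4,"z": 0,"ax": 0,"ay": 0,"az": 3.6},{"x": -1.6,"y": 4.15,"z": 0,"ax": 0,"ay": 0,"az": 3.6},{"x": -1.35,"y": 4.2,"z": 0,"ax": 0,"ay": 0,"az": 3.6},{"x": -1.05,"y": 4.3,"z": 0,"ax": 0,"ay": 0,"az": 3.6},{"x": -0.8,"y": 4.35,"z": 0,"ax": 0,"ay": 0,"az": 3.6}]'

```text
time_s: 16.2
tool_pos: [0.4498, -0.1347, 0.2474]
tool_rot: [-179.9, 0.0, -2.1]
force: [0.8, 0.9, -1.0]
grip_width: 0.0206
grasp_force: 39.8
```

>>> jog_arm --motion '[{"x": -0.55,"y": 4.4,"z": 0,"ax": 0,"ay": 0,"az": 3.6},{"x": -0.25,"y": 4.4,"z": 0,"ax": 0,"ay": 0,"az": 3.6},{"x": 0,"y": 4.4,"z": 0,"ax": 0,"ay": 0,"az": 3.6},{"x": 0.3,"y": 4.4,"z": 0,"ax": 0,"ay": 0,"az": 3.6},{"x": 0.3,"y": 2.2,"z": 0,"ax": 0,"ay": 0,"az": 3.3}]'

```text
time_s: 16.7
tool_pos: [0.4176, -0.3336, 0.2477]
tool_rot: [179.9, -0.0, -20.1]
force: [-0.1, -0.6, -1.5]
grip_width: 0.0207
grasp_force: 39.8
```

>>> jog_arm --motion '[{"x": 0.3,"y": 2.2,"z": 0,"ax": 0,"ay": 0,"az": 0},{"x": 0,"y": 0,"z": 0,"ax": 0,"ay": 0,"az": 0},{"x": 0,"y": 0,"z": 0,"ax": 0,"ay": 0,"az": 0},{"x": 0,"y": 0,"z": 0,"ax": 0,"ay": 0,"az": 0},{"x": 0,"y": 0,"z": 0,"ax": 0,"ay": 0,"az": 0}]'

```text
time_s: 17.2
tool_pos: [0.4158, -0.3501, 0.2473]
tool_rot: [-179.9, 0.0, -19.5]
force: [0.4, 0.3, -2.5]
grip_width: 0.0213
grasp_force: 39.8
```

```bash
python3 - <<'E'
from h import *
im=env.read_camera("scene")[:,:,::-1]
o=env.get_obs();print(o["tool_pos"],o["tool_rot"],o["force"])
d=np.array([.4174,-.3523,.031])-o["tool_pos"];print(down(o["tool_rot"][2]).inv().apply(d)*100, o["tool_rot"][2]+19.6)
S=cv2.imread("pics/scene0.png")
f=lambda a:cv2.resize(a[160:235,265:355],(395,329),interpolation=2)
top=np.hstack([f(S),f(im)]);b=cv2.resize(im[130:290,80:280],(337,270),interpolation=2)
o=np.zeros((600,790,3),np.uint8);o[:329]=top;o[330:600,:337]=b
cv2.imwrite("pics/c5.png",o)
E
```

```text
[ 0.41570757 -0.35043105  0.2474302 ] [-1.79947656e+02 -7.51650649e-03 -1.95537705e+01] [-0.16285427 -0.58248474 -1.41925884]
[ 0.22203472  0.11947228 21.64302008] 0.046229509902325105
```

View pics/c5.png

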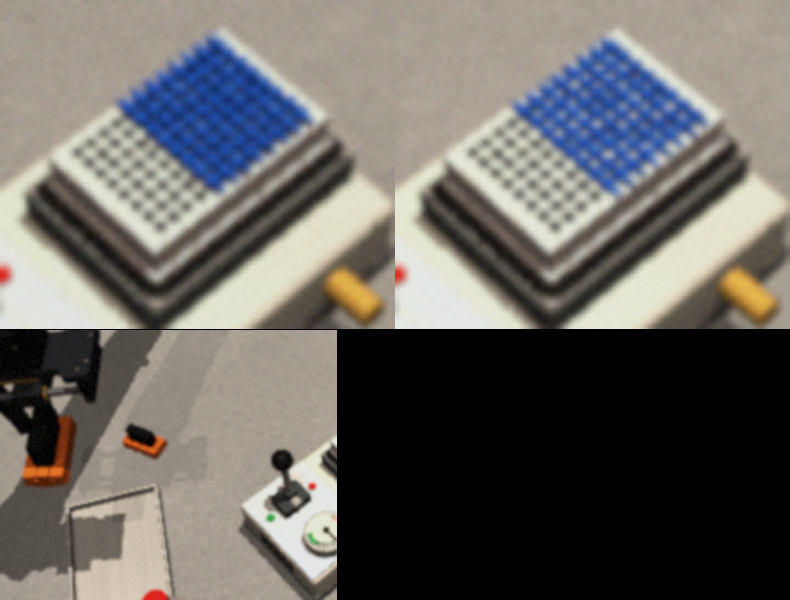

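On the right, after pressing, all eight strips sit uniformly lower, with white showing between the caps. Before pressing (left) they stood proud. The block hangs level above the tray, so I'll set it down.

>>> jog_arm --motion '[{"x": 0.2,"y": 0.1,"z": 3,"ax": 0,"ay": 0,"az": 0},{"x": 0,"y": 0,"z": 4.5,"ax": 0,"ay": 0,"az": 0},{"x": 0,"y": 0,"z": 4.5,"ax": 0,"ay": 0,"az": 0},{"x": 0,"y": 0,"z": 4.5,"ax": 0,"ay": 0,"az": 0},{"x": 0,"y": 0,"z": 2.5,"ax": 0,"ay": 0,"az": 0}]'

```text
time_s: 17.75
tool_pos: [0.4153, -0.3507, 0.0539]
tool_rot: [-179.9, 0.3, -19.6]
force: [0.6, -0.0, -0.9]
grip_width: 0.0208
grasp_force: 39.8
```

>>> jog_arm --motion '[{"x": 0,"y": 0,"z": 1.0,"ax": 0,"ay": 0,"az": 0},{"x": 0,"y": 0,"z": 0.5,"ax": 0,"ay": 0,"az": 0},{"x": 0,"y": 0,"z": 0,"ax": 0,"ay": 0,"az": 0},{"x": 0,"y": 0,"z": 0,"ax": 0,"ay": 0,"az": 0},{"x": 0,"y": 0,"z": 0,"ax": 0,"ay": 0,"az": 0}]'

```text
time_s: 18.25
tool_pos: [0.4177, -0.3539, 0.0439]
tool_rot: [-180.0, -0.2, -19.7]
force: [-1.0, -0.2, -1.1]
grip_width: 0.0207
grasp_force: 39.8
```

>>> jog_arm --motion '[{"x": 0,"y": 0,"z": 0.6,"ax": 0,"ay": 0,"az": 0},{"x": 0,"y": 0,"z": 0.4,"ax": 0,"ay": 0,"az": 0},{"x": 0,"y": 0,"z": 0.2,"ax": 0,"ay": 0,"az": 0},{"x": 0,"y": 0,"z": 0,"ax": 0,"ay": 0,"az": 0},{"x": 0,"y": 0,"z": 0,"ax": 0,"ay": 0,"az": 0}]'

```text
time_s: 18.75
tool_pos: [0.4165, -0.3533, 0.0303]
tool_rot: [-180.0, 0.0, -19.7]
force: [0.2, -0.1, -1.5]
grip_width: 0.0206
grasp_force: 39.8
```

>>> jog_arm --motion '[{"x": 0,"y": 0,"z": 0.05,"ax": 0,"ay": 0,"az": 0},{"x": 0,"y": 0,"z": 0.05,"ax": 0,"ay": 0,"az": 0},{"x": 0,"y": 0,"z": 0,"ax": 0,"ay": 0,"az": 0},{"x": 0,"y": 0,"z": 0,"ax": 0,"ay": 0,"az": 0},{"x": 0,"y": 0,"z": 0,"ax": 0,"ay": 0,"az": 0}]'

```text
time_s: 19.25
tool_pos: [0.4167, -0.3535, 0.0298]
tool_rot: [-180.0, -0.0, -19.7]
force: [-2.4, 0.1, 5.7]
grip_width: 0.021
grasp_force: 40.0
```

It has touched down. Release, then lift.

>>> jog_arm --motion '[{"x": 0,"y": 0,"z": -0.05,"ax": 0,"ay": 0,"az": 0},{"x": 0,"y": 0,"z": 0,"ax": 0,"ay": 0,"az": 0},{"x": 0,"y": 0,"z": 0,"ax": 0,"ay": 0,"az": 0},{"x": 0,"y": 0,"z": 0,"ax": 0,"ay": 0,"az": 0},{"x": 0,"y": 0,"z": 0,"ax": 0,"ay": 0,"az": 0}]' --claw 0.3

```text
time_s: 19.75
tool_pos: [0.4167, -0.3532, 0.0298]
tool_rot: [-180.0, -0.0, -19.7]
force: [0.3, -0.6, 0.3]
grip_width: 0.0518
grasp_force: 0.0
```

>>> jog_arm --motion '[{"x": 0,"y": 0,"z": -1,"ax": 0,"ay": 0,"az": 0},{"x": 0,"y": 0,"z": -2,"ax": 0,"ay": 0,"az": 0},{"x": 0,"y": 0,"z": -4,"ax": 0,"ay": 0,"az": 0},{"x": 0,"y": 0,"z": -4.5,"ax": 0,"ay": 0,"az": 0},{"x": 0,"y": 0,"z": -4.5,"ax": 0,"ay": 0,"az": 0}]'

```text
time_s: 20.25
tool_pos: [0.4161, -0.3534, 0.1921]
tool_rot: [-180.0, -0.0, -19.7]
force: [1.3, -0.1, 0.1]
grip_width: 0.0568
grasp_force: 0.0
```

>>> jog_arm --motion '[{"x": 0,"y": 0,"z": -4.5,"ax": 0,"ay": 0,"az": 0},{"x": 0,"y": 0,"z": -1.5,"ax": 0,"ay": 0,"az": 0},{"x": 0,"y": 0,"z": 0,"ax": 0,"ay": 0,"az": 0},{"x": 0,"y": 0,"z": 0,"ax": 0,"ay": 0,"az": 0},{"x": 0,"y": 0,"z": 0,"ax": 0,"ay": 0,"az": 0}]' --claw -1

```text
time_s: 20.75
tool_pos: [0.4157, -0.3525, 0.2481]
tool_rot: [-180.0, 0.2, -19.7]
force: [-0.5, 0.7, -0.4]
grip_width: 0.0243
grasp_force: 0.0
```

```bash
python3 - <<'E'
from h import *
S=env.read_camera("scene")[:,:,::-1].copy();o=env.get_obs();print(o["tool_pos"],o["tool_rot"],o["grip_width"])
h=cv2.cvtColor(S,cv2.COLOR_BGR2HSV);org=cv2.inRange(h,(3,150,100),(18,255,255))
print("foot",rect("scene",blob(org,(125,225,170,280)),.026), "was (424.4,-358.5) 46x88 70.3")
# finger start: 45 mm on +y side of the knob (station frame)
a=np.radians(16);ey=np.array([-np.sin(a),np.cos(a)]);k=np.array([.509,-.115])
p=k+.045*ey;print(p)
plan([(*p,.24,16),(*p,.153,16)],step=.045)
E
```

```text
[ 0.41572123 -0.35253376  0.2481139 ] [-179.97962083    0.18656829  -19.69056191] 0.02055737146942981
foot ((424.84368896484375, -360.4978332519531), (47.188899993896484, 87.69039916992188), 69.83851623535156) was (424.4,-358.5) 46x88 70.3
[ 0.49659632 -0.07174322]
1 x-0.26 y-4.17 z0.12 az-5.10
2 x0.11 y-4.17 z0.12 az-5.10
3 x0.48 y-4.15 z0.12 az-5.10
4 x0.84 y-4.09 z0.12 az-5.10
5 x1.20 y-4.00 z0.12 az-5.10
6 x1.55 y-3.87 z0.12 az-5.10
7 x1.89 y-3.72 z0.12 az-5.10
8 x-0.00 y-0.00 z4.35 az-0.00
9 x-0.00 y-0.00 z4.35 az-0.00
```

The block stands upright where it was. Now the lever: approach with fingers closed, 45 mm to the plate side of the knob.

>>> jog_arm --motion '[{"x": -0.25,"y": -4.2,"z": 0,"ax": 0,"ay": 0,"az": -5.1},{"x": 0.1,"y": -4.2,"z": 0,"ax": 0,"ay": 0,"az": -5.1},{"x": 0.5,"y": -4.15,"z": 0,"ax": 0,"ay": 0,"az": -5.1},{"x": 0.85,"y": -4.1,"z": 0,"ax": 0,"ay": 0,"az": -5.1},{"x": 1.2,"y": -4,"z": 0,"ax": 0,"ay": 0,"az": -5.1}]'

```text
time_s: 21.3
tool_pos: [0.4743, -0.1501, 0.2487]
tool_rot: [-180.0, 0.1, 6.0]
force: [0.4, -0.5, 0.4]
grip_width: 0.0005
grasp_force: 0.0
```

>>> jog_arm --motion '[{"x": 1.55,"y": -3.9,"z": 0,"ax": 0,"ay": 0,"az": -5.1},{"x": 0.95,"y": -1.9,"z": 0,"ax": 0,"ay": 0,"az": -5.1},{"x": 0.95,"y": -1.85,"z": 0,"ax": 0,"ay": 0,"az": 0},{"x": 0,"y": 0,"z": 0,"ax": 0,"ay": 0,"az": 0},{"x": 0,"y": 0,"z": 0,"ax": 0,"ay": 0,"az": 0}]'

```text
time_s: 21.8
tool_pos: [0.4954, -0.0713, 0.2489]
tool_rot: [180.0, 0.1, 16.0]
force: [0.9, -0.1, 0.1]
grip_width: 0.0005
grasp_force: 0.0
```

>>> jog_arm --motion '[{"x": 0,"y": 0,"z": 0,"ax": 0,"ay": 0,"az": 0},{"x": 0,"y": 0,"z": 0,"ax": 0,"ay": 0,"az": 0},{"x": 0,"y": 0,"z": 0,"ax": 0,"ay": 0,"az": 0},{"x": 0,"y": 0,"z": 0,"ax": 0,"ay": 0,"az": 0},{"x": 0,"y": 0,"z": 0,"ax": 0,"ay": 0,"az": 0}]'

```text
time_s: 22.3
tool_pos: [0.496, -0.071, 0.25]
tool_rot: [-180.0, -0.0, 16.0]
force: [0.6, -0.2, 0.5]
grip_width: 0.0006
grasp_force: 0.0
```

>>> jog_arm --motion '[{"x": 0,"y": 0,"z": 2.7,"ax": 0,"ay": 0,"az": 0},{"x": 0,"y": 0,"z": 3,"ax": 0,"ay": 0,"az": 0},{"x": 0,"y": 0,"z": 2.5,"ax": 0,"ay": 0,"az": 0},{"x": 0,"y": 0,"z": 1.5,"ax": 0,"ay": 0,"az": 0},{"x": 0,"y": 0,"z": 0,"ax": 0,"ay": 0,"az": 0}]'

```text
time_s: 22.8
tool_pos: [0.4942, -0.0707, 0.1509]
tool_rot: [-180.0, 0.2, 16.0]
force: [0.7, -0.7, -0.5]
grip_width: 0.0002
grasp_force: 0.0
```

>>> jog_arm --motion '[{"x": 0,"y": 0.4,"z": 0,"ax": 0,"ay": 0,"az": 0},{"x": 0,"y": 0.5,"z": 0,"ax": 0,"ay": 0,"az": 0},{"x": 0,"y": 0.5,"z": 0,"ax": 0,"ay": 0,"az": 0},{"x": 0,"y": 0.5,"z": 0,"ax": 0,"ay": 0,"az": 0},{"x": 0,"y": 0.5,"z": 0,"ax": 0,"ay": 0,"az": 0}]'

```text
time_s: 23.3
tool_pos: [0.5031, -0.0945, 0.1534]
tool_rot: [180.0, -0.0, 16.0]
force: [0.4, 0.6, 0.6]
grip_width: 0.0003
grasp_force: 0.0
```

```bash
python3 - <<'E'
from h import *
S=env.read_camera("scene")[:,:,::-1];T=env.read_camera("top")[:,:,::-1];o=env.get_obs();print(o["tool_pos"],o["force"])
cv2.imwrite("pics/c6.png",np.hstack([cv2.resize(S[180:290,210:310],(390,429),interpolation=2),cv2.resize(T[165:275,320:420],(390,429),interpolation=2)]))
E
```

```text
[ 0.50287059 -0.09494707  0.15316646] [-0.67437945  0.19259729  0.46255494]
```

View pics/c6.png

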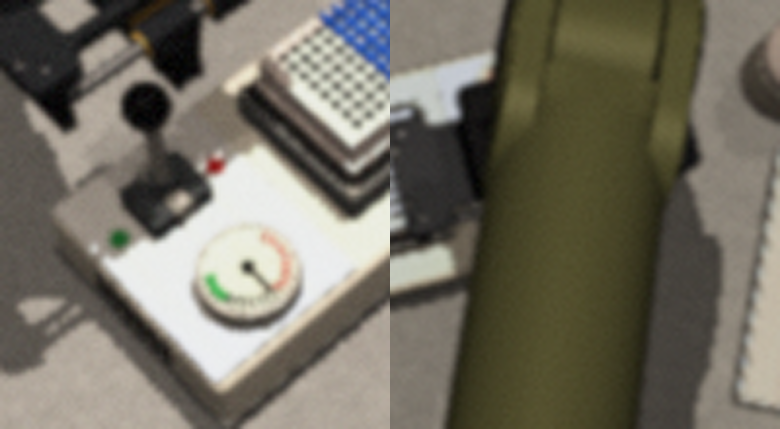

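The scene view shows the lever still centred and the needle at rest. I'll check where the fingertip projects before pushing.

```bash
python3 - <<'E'
from h import *
o=env.get_obs();p=o["tool_pos"]
for q in (p,p+[0,0,.05],[.509,-.115,.17]):print((proj("scene",q)[0]-[210,180])*3.9)
a=np.radians(16);d=np.array([.509,-.115])-p[:2];print("knob rel station x,y",d@[np.cos(a),np.sin(a)],d@[-np.sin(a),np.cos(a)])
E
```

```text
[183.5490223  98.6482372]
[173.17570839  45.11920801]
[149.99595648 103.64769987]
knob rel station x,y 0.0003646316303527429 -0.020965603283599407
```

The fingertip is right beside the knob and aligned in x. Push.

>>> jog_arm --motion '[{"x": 0,"y": 0.5,"z": 0,"ax": 0,"ay": 0,"az": 0},{"x": 0,"y": 0.5,"z": 0,"ax": 0,"ay": 0,"az": 0},{"x": 0,"y": 0.5,"z": 0,"ax": 0,"ay": 0,"az": 0},{"x": 0,"y": 0.5,"z": 0,"ax": 0,"ay": 0,"az": 0},{"x": 0,"y": 0.5,"z": 0,"ax": 0,"ay": 0,"az": 0}]'

```text
time_s: 23.9
tool_pos: [0.5097, -0.1177, 0.153]
tool_rot: [-180.0, -0.0, 16.0]
force: [-1.1, 2.6, 1.0]
grip_width: 0.0006
grasp_force: 0.9
```

>>> jog_arm --motion '[{"x": 0,"y": 0.4,"z": 0,"ax": 0,"ay": 0,"az": 0},{"x": 0,"y": 0.3,"z": 0,"ax": 0,"ay": 0,"az": 0},{"x": 0,"y": 0,"z": 0,"ax": 0,"ay": 0,"az": 0},{"x": 0,"y": 0,"z": 0,"ax": 0,"ay": 0,"az": 0},{"x": 0,"y": 0,"z": 0,"ax": 0,"ay": 0,"az": 0}]'

```text
time_s: 24.4
tool_pos: [0.5115, -0.1244, 0.1531]
tool_rot: [-180.0, -0.0, 16.0]
force: [-1.7, 1.4, 1.8]
grip_width: 0.0004
grasp_force: 1.3
```

```bash
cat > look.py <<'E'
from h import *
S=env.read_camera("scene")[:,:,::-1];o=env.get_obs();p=o["tool_pos"];print(o["time_s"],p,o["force"])
a=np.radians(16);d=p[:2]-np.array([.509,-.115]);print("tip rel centred knob, st x,y",d@[np.cos(a),np.sin(a)],d@[-np.sin(a),np.cos(a)])
g=cv2.cvtColor(S,cv2.COLOR_BGR2GRAY);m=cv2.inRange(g,0,45);m=cv2.morphologyEx(m,cv2.MORPH_OPEN,np.ones((5,5)))
n,l,s,c=cv2.connectedComponentsWithStats(m[195:260,220:275]);print([(s[i].tolist(),(c[i]+[220,195]).round(1).tolist()) for i in range(1,n)])
# expected knob px for lever angles
for th in(0,.35,.45,.55):
    q=np.array([.509,-.115])+.08*np.sin(th)*np.array([np.sin(a),-np.cos(a)]);print(th,proj("scene",[*q,.09+.08*np.cos(th)])[0].round(1))
import sys;cv2.imwrite("pics/%s.png"%sys.argv[1],cv2.resize(S[180:290,210:310],(500,550),interpolation=2))
E
python3 look.py c7
```

```text
24.45 [ 0.51150955 -0.12440382  0.1530594 ] [-0.6262066   2.43922343  2.42432049]
tip rel centred knob, st x,y -0.00017970769125153462 -0.009731257348692745
[([3, 0, 9, 2, 14], [227.7, 195.4]), ([13, 0, 16, 24, 296], [241.0, 205.4]), ([23, 32, 8, 8, 59], [246.5, 230.6])]
0 [248.5 206.6]
0.35 [238.3 215.4]
0.45 [235.7 218.3]
0.55 [233.3 221.2]
```

View pics/c7.png

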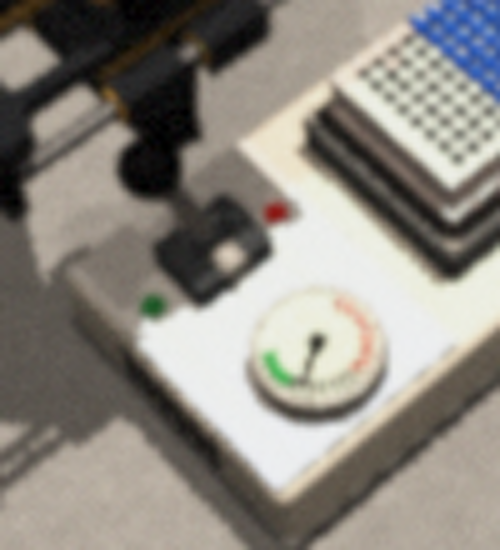

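The lever is over to about 0.28 rad (knob at scene px ≈ 240,213), and the needle is just short of the green. It needs about 13 mm more.

>>> jog_arm --motion '[{"x": 0,"y": 0.4,"z": 0,"ax": 0,"ay": 0,"az": 0},{"x": 0,"y": 0.4,"z": 0,"ax": 0,"ay": 0,"az": 0},{"x": 0,"y": 0.3,"z": 0,"ax": 0,"ay": 0,"az": 0},{"x": 0,"y": 0.2,"z": 0,"ax": 0,"ay": 0,"az": 0},{"x": 0,"y": 0,"z": 0,"ax": 0,"ay": 0,"az": 0}]'

```text
time_s: 24.95
tool_pos: [0.5154, -0.1377, 0.1532]
tool_rot: [180.0, -0.0, 16.0]
force: [-0.8, 1.0, 3.4]
grip_width: 0.0007
grasp_force: 2.0
```

>>> jog_arm --motion '[{"x": 0,"y": 0,"z": 0,"ax": 0,"ay": 0,"az": 0},{"x": 0,"y": 0,"z": 0,"ax": 0,"ay": 0,"az": 0},{"x": 0,"y": 0,"z": 0,"ax": 0,"ay": 0,"az": 0},{"x": 0,"y": 0,"z": 0,"ax": 0,"ay": 0,"az": 0},{"x": 0,"y": 0,"z": 0,"ax": 0,"ay": 0,"az": 0}]'

```text
time_s: 25.45
tool_pos: [0.5152, -0.1372, 0.1532]
tool_rot: [180.0, -0.0, 16.0]
force: [-0.6, 1.8, 5.0]
grip_width: 0.0006
grasp_force: 2.6
```

>>> jog_arm --motion '[{"x": 0,"y": 0,"z": 0,"ax": 0,"ay": 0,"az": 0},{"x": 0,"y": 0,"z": 0,"ax": 0,"ay": 0,"az": 0},{"x": 0,"y": 0,"z": 0,"ax": 0,"ay": 0,"az": 0},{"x": 0,"y": 0,"z": 0,"ax": 0,"ay": 0,"az": 0},{"x": 0,"y": 0,"z": 0,"ax": 0,"ay": 0,"az": 0}]'

```text
time_s: 25.95
tool_pos: [0.5153, -0.1372, 0.1532]
tool_rot: [180.0, -0.0, 16.0]
force: [-1.4, 1.4, 5.5]
grip_width: 0.0003
grasp_force: 2.6
```

```bash
python3 look.py c8
```

```text
26.0 [ 0.51525203 -0.13721839  0.15323383] [-0.42298139  0.11075118  5.63658075]
tip rel centred knob, st x,y -0.00011437796478579697 -0.023080982814465755
[([0, 0, 25, 25, 361], [234.9, 205.1]), ([26, 0, 5, 1, 5], [248.0, 195.0]), ([23, 32, 6, 7, 40], [245.5, 230.0])]
0 [248.5 206.6]
0.35 [238.3 215.4]
0.45 [235.7 218.3]
0.55 [233.3 221.2]
```

View pics/c8.png

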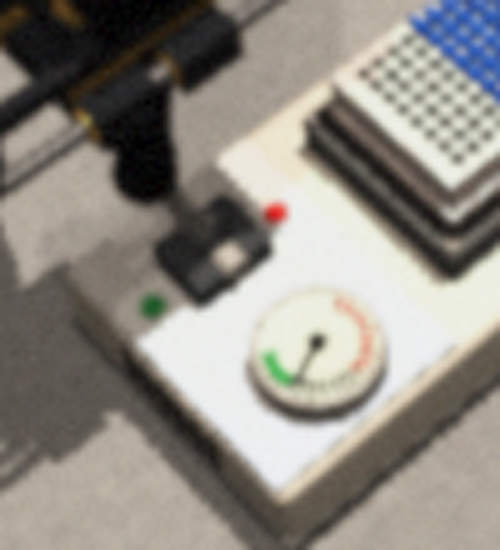

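The needle is only at the edge of the green. The force is now mostly vertical, so the fingertip seems to be riding on the knob. I'll check the geometry.

```bash
python3 - <<'E'
from h import *
o=env.get_obs();print(o["wrist_torque"],o["force"],o["tool_rot"])
print("tip px in c8",(proj("scene",o["tool_pos"])[0]-[210,180])*5)
print("tip px in c3",(proj("scene",[.4123,-.3513,.148])[0]-[60,150])*4)
E
python3 - <<'E'
import cv2,numpy as np
a=cv2.imread("pics/c8.png")[60:260,60:260];g=cv2.LUT(a,np.clip(np.arange(256)*4,0,255).astype(np.uint8))
b=cv2.imread("pics/c6.png")[20:200,60:260];h=cv2.LUT(b,np.clip(np.arange(256)*4,0,255).astype(np.uint8))
cv2.imwrite("pics/c9.png",np.hstack([cv2.resize(g,(400,400)),cv2.resize(h,(400,400))]))
E
```

```text
[ 0.21333556  0.359062   -0.01646255] [-0.42298139  0.11075118  5.63658075] [ 1.79987210e+02 -2.86607331e-02  1.60200270e+01]
tip px in c8 [153.82121238 186.22971808]
tip px in c3 [271.95730099 284.06983203]
```

View pics/c9.png

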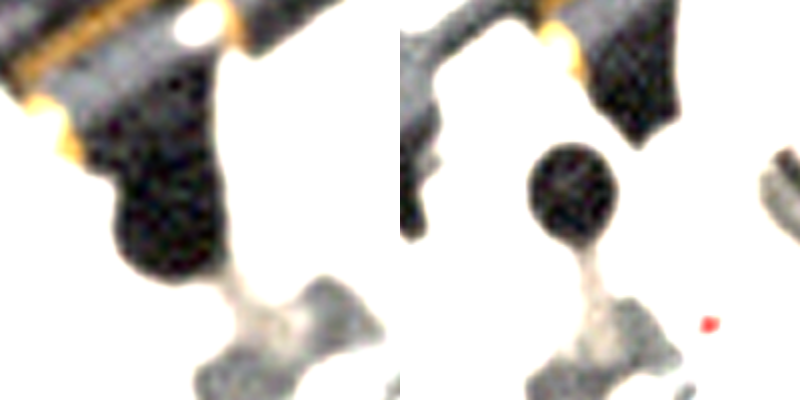

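The finger backs are bevelled at the tip, so the ball slid under the bevel. I'll back off gently, lower by 28 mm, and push with the straight part of the finger.

>>> jog_arm --motion '[{"x": 0,"y": -0.4,"z": 0,"ax": 0,"ay": 0,"az": 0},{"x": 0,"y": -0.5,"z": 0,"ax": 0,"ay": 0,"az": 0},{"x": 0,"y": -0.5,"z": 0,"ax": 0,"ay": 0,"az": 0},{"x": 0,"y": -0.5,"z": 0,"ax": 0,"ay": 0,"az": 0},{"x": 0,"y": -0.5,"z": 0,"ax": 0,"ay": 0,"az": 0}]'

```text
time_s: 26.5
tool_pos: [0.5096, -0.1166, 0.1558]
tool_rot: [179.8, -0.1, 15.9]
force: [-5.0, -2.0, 17.9]
grip_width: 0.0005
grasp_force: 9.4
```

>>> jog_arm --motion '[{"x": 0,"y": -0.6,"z": 0,"ax": 0,"ay": 0,"az": 0},{"x": 0,"y": -0.7,"z": 0,"ax": 0,"ay": 0,"az": 0},{"x": 0,"y": -1,"z": 0,"ax": 0,"ay": 0,"az": 0},{"x": 0,"y": -1,"z": 0,"ax": 0,"ay": 0,"az": 0},{"x": 0,"y": 0,"z": 0,"ax": 0,"ay": 0,"az": 0}]'

```text
time_s: 27.0
tool_pos: [0.4987, -0.0809, 0.1522]
tool_rot: [-179.9, 0.1, 16.1]
force: [0.2, 0.3, -0.3]
grip_width: 0.0007
grasp_force: 0.0
```

>>> jog_arm --motion '[{"x": 0,"y": 0,"z": 0.8,"ax": 0,"ay": 0,"az": 0},{"x": 0,"y": 0,"z": 1,"ax": 0,"ay": 0,"az": 0},{"x": 0,"y": 0,"z": 1,"ax": 0,"ay": 0,"az": 0},{"x": 0,"y": 0,"z": 0,"ax": 0,"ay": 0,"az": 0},{"x": 0,"y": 0,"z": 0,"ax": 0,"ay": 0,"az": 0}]'

```text
time_s: 27.5
tool_pos: [0.4989, -0.0826, 0.1243]
tool_rot: [180.0, 0.1, 16.0]
force: [-0.2, -0.4, -0.4]
grip_width: 0.001
grasp_force: 0.0
```

No more pictures to view from here; I'll read the needle and the lever numerically.

```bash
cat > gauge.py <<'E'
from h import *
def needle(S):
    g=cv2.cvtColor(S,cv2.COLOR_BGR2GRAY).astype(float);hs=cv2.cvtColor(S,cv2.COLOR_BGR2HSV)
    C=np.array([273.6,248.4])
    v,u=np.mgrid[232:266,256:292];p=np.c_[u.ravel(),v.ravel()]
    W=onz("scene",p,.075)[:,:2];c0=onz("scene",C,.075)[0,:2];d=(W-c0);r=np.hypot(*d.T)
    a=np.radians(16);ang=-(np.arctan2(d[:,1],d[:,0])-a);ang=(ang+np.pi)%(2*np.pi)-np.pi
    best=[]
    gv=g[v.ravel(),u.ravel()]
    for t in np.arange(-.6,2.6,.05):
        m=(abs((ang-t+np.pi)%(2*np.pi)-np.pi)*r<.0025)&(r>.006)&(r<.019);best.append((gv[m].mean(),t))
    best.sort();return [(round(b[1],2),round(b[0])) for b in best[:3]]
def knob(S):
    g=cv2.GaussianBlur(cv2.cvtColor(S,cv2.COLOR_BGR2GRAY),(3,3),0);a=np.radians(16);o=[]
    return cv2.inRange(g,0,50)
if __name__=="__main__":
    for f in("scene0",): print(f,needle(cv2.imread(f"pics/{f}.png")))
    # c8 was cropped x5 -> rebuild a full frame for a check
    F=cv2.imread("pics/scene0.png")
    for f in("c7","c8"):
        G=F.copy();G[180:290,210:310]=cv2.resize(cv2.imread(f"pics/{f}.png"),(100,110),interpolation=cv2.INTER_AREA);print(f,needle(G))
    S=env.read_camera("scene")[:,:,::-1].copy();print("now",needle(S),env.get_obs()["time_s"],env.get_obs()["force"])
    g=cv2.cvtColor(S,cv2.COLOR_BGR2GRAY);g0=cv2.cvtColor(F,cv2.COLOR_BGR2GRAY)
    print("knob dark cx",[tuple(np.argwhere(x[200:215,236:256]<50).mean(0)[::-1].round(1)) for x in(g0,g)])
E
python3 gauge.py
```

```text
scene0 [(np.float64(0.0), 144), (np.float64(0.05), 144), (np.float64(0.1), 150)]
c7 [(np.float64(1.15), 168), (np.float64(1.1), 172), (np.float64(1.05), 173)]Traceback (most recent call last):
  File "gauge.py", line 21, in <module>
    G=F.copy();G[180:290,210:310]=cv2.resize(cv2.imread(f"pics/{f}.png"),(100,110),interpolation=cv2.INTER_AREA);print(f,needle(G))
                                                                                                                         ~~~~~~^^^
  File "gauge.py", line 6, in needle
    W=onz("scene",p,.075)[:,:2];c0=onz("scene",C,.075)[0,:2];d=(W-c0);r=np.hypot(*d.T)
      ~~~^^^^^^^^^^^^^^^^
  File "h.py", line 10, in onz
    c,d=ray(n,u,v);out.append(c+d*(z-c[2])/d[2])
        ~~~^^^^^^^
  File "h.py", line 4, in ray
    p=env.camera_params(n);E=np.array(p["extrinsics"]);R,t=E[:3,:3],E[:3,3]
ValueError: time passes only in moves, steps and waits
```

```bash
sed -i 's/^from cell import env/from cell import env\nimport functools\ncam=functools.lru_cache(None)(lambda n: env.camera_params(n))/; s/p=env.camera_params(n);/p=cam(n);/' h.py; python3 gauge.py
```

```text
scene0 [(np.float64(0.0), 144), (np.float64(0.05), 144), (np.float64(0.1), 150)]
c7 [(np.float64(1.15), 168), (np.float64(1.1), 172), (np.float64(1.05), 173)]
c8 [(np.float64(1.3), 175), (np.float64(1.35), 177), (np.float64(1.25), 178)]
now [(np.float64(0.0), 158), (np.float64(0.05), 158), (np.float64(0.1), 165)] 27.55 [0.7849574  0.47747192 0.35139846]
knob dark cx [(np.float64(11.0), np.float64(7.2)), (np.float64(9.6), np.float64(7.2))]
```

The needle reader works: 0 at rest, 1.3 at the edge of the green. The lever is back at centre. Push again.

>>> jog_arm --motion '[{"x": 0,"y": 0.5,"z": 0,"ax": 0,"ay": 0,"az": 0},{"x": 0,"y": 0.5,"z": 0,"ax": 0,"ay": 0,"az": 0},{"x": 0,"y": 0.5,"z": 0,"ax": 0,"ay": 0,"az": 0},{"x": 0,"y": 0.5,"z": 0,"ax": 0,"ay": 0,"az": 0},{"x": 0,"y": 0.5,"z": 0,"ax": 0,"ay": 0,"az": 0}]'

```text
time_s: 28.05
tool_pos: [0.5065, -0.1063, 0.1252]
tool_rot: [-180.0, -0.0, 16.0]
force: [-0.1, 1.9, 2.0]
grip_width: 0.0005
grasp_force: 1.1
```

>>> jog_arm --motion '[{"x": 0,"y": 0.5,"z": 0,"ax": 0,"ay": 0,"az": 0},{"x": 0,"y": 0.3,"z": 0,"ax": 0,"ay": 0,"az": 0},{"x": 0,"y": 0.2,"z": 0,"ax": 0,"ay": 0,"az": 0},{"x": 0,"y": 0,"z": 0,"ax": 0,"ay": 0,"az": 0},{"x": 0,"y": 0,"z": 0,"ax": 0,"ay": 0,"az": 0}]'

```text
time_s: 28.55
tool_pos: [0.5091, -0.1155, 0.1249]
tool_rot: [-180.0, -0.0, 16.0]
force: [-0.2, 3.6, 0.9]
grip_width: 0.0005
grasp_force: 1.6
```

>>> jog_arm --motion '[{"x": 0,"y": 0,"z": 0,"ax": 0,"ay": 0,"az": 0},{"x": 0,"y": 0,"z": 0,"ax": 0,"ay": 0,"az": 0},{"x": 0,"y": 0,"z": 0,"ax": 0,"ay": 0,"az": 0},{"x": 0,"y": 0,"z": 0,"ax": 0,"ay": 0,"az": 0},{"x": 0,"y": 0,"z": 0,"ax": 0,"ay": 0,"az": 0}]'

```text
time_s: 29.05
tool_pos: [0.5091, -0.1157, 0.1249]
tool_rot: [-180.0, -0.0, 16.0]
force: [0.4, 3.2, -1.3]
grip_width: 0.0005
grasp_force: 1.7
```

```bash
python3 gauge.py | grep now
```

```text
now [(np.float64(1.3), 176), (np.float64(1.25), 177), (np.float64(1.2), 179)] 29.1 [ 1.47057895  4.18460658 -0.62036941]
```

The lever is at about 0.32 rad with clean lateral contact. I'll give it 10 mm more and hold.

>>> jog_arm --motion '[{"x": 0,"y": 0.4,"z": 0,"ax": 0,"ay": 0,"az": 0},{"x": 0,"y": 0.4,"z": 0,"ax": 0,"ay": 0,"az": 0},{"x": 0,"y": 0.3,"z": 0,"ax": 0,"ay": 0,"az": 0},{"x": 0,"y": 0,"z": 0,"ax": 0,"ay": 0,"az": 0},{"x": 0,"y": 0,"z": 0,"ax": 0,"ay": 0,"az": 0}]'

```text
time_s: 29.6
tool_pos: [0.5109, -0.1258, 0.124]
tool_rot: [-179.9, 0.1, 16.0]
force: [0.2, 5.5, -3.2]
grip_width: 0.001
grasp_force: 2.8
```

>>> jog_arm --motion '[{"x": 0,"y": 0,"z": 0,"ax": 0,"ay": 0,"az": 0},{"x": 0,"y": 0,"z": 0,"ax": 0,"ay": 0,"az": 0},{"x": 0,"y": 0,"z": 0,"ax": 0,"ay": 0,"az": 0},{"x": 0,"y": 0,"z": 0,"ax": 0,"ay": 0,"az": 0},{"x": 0,"y": 0,"z": 0,"ax": 0,"ay": 0,"az": 0}]'

```text
time_s: 30.1
tool_pos: [0.5109, -0.1256, 0.124]
tool_rot: [-179.9, 0.1, 16.0]
force: [-1.2, 5.6, -3.8]
grip_width: 0.0005
grasp_force: 2.8
```

```bash
python3 gauge.py | grep now
```

```text
now [(np.float64(1.8), 165), (np.float64(1.75), 170), (np.float64(1.85), 170)] 30.15 [-0.3002785   5.31143981 -3.19263285]
```

The gauge reads 1.8, well in the green. I'll hold for 4.5 s.

>>> jog_arm --motion '[{"x": 0,"y": 0,"z": 0,"ax": 0,"ay": 0,"az": 0},{"x": 0,"y": 0,"z": 0,"ax": 0,"ay": 0,"az": 0},{"x": 0,"y": 0,"z": 0,"ax": 0,"ay": 0,"az": 0},{"x": 0,"y": 0,"z": 0,"ax": 0,"ay": 0,"az": 0},{"x": 0,"y": 0,"z": 0,"ax": 0,"ay": 0,"az": 0}]'

```text
time_s: 30.65
tool_pos: [0.5109, -0.1256, 0.1241]
tool_rot: [-179.9, 0.1, 16.0]
force: [-0.2, 6.3, -3.0]
grip_width: 0.0007
grasp_force: 2.8
```

>>> jog_arm --motion '[{"x": 0,"y": 0,"z": 0,"ax": 0,"ay": 0,"az": 0},{"x": 0,"y": 0,"z": 0,"ax": 0,"ay": 0,"az": 0},{"x": 0,"y": 0,"z": 0,"ax": 0,"ay": 0,"az": 0},{"x": 0,"y": 0,"z": 0,"ax": 0,"ay": 0,"az": 0},{"x": 0,"y": 0,"z": 0,"ax": 0,"ay": 0,"az": 0}]'

```text
time_s: 31.15
tool_pos: [0.5109, -0.1256, 0.1241]
tool_rot: [-179.9, 0.1, 16.0]
force: [-0.9, 6.7, -3.1]
grip_width: 0.0002
grasp_force: 2.8
```

>>> jog_arm --motion '[{"x": 0,"y": 0,"z": 0,"ax": 0,"ay": 0,"az": 0},{"x": 0,"y": 0,"z": 0,"ax": 0,"ay": 0,"az": 0},{"x": 0,"y": 0,"z": 0,"ax": 0,"ay": 0,"az": 0},{"x": 0,"y": 0,"z": 0,"ax": 0,"ay": 0,"az": 0},{"x": 0,"y": 0,"z": 0,"ax": 0,"ay": 0,"az": 0}]'

```text
time_s: 31.65
tool_pos: [0.5109, -0.1256, 0.1241]
tool_rot: [-179.9, 0.1, 16.0]
force: [-0.8, 4.9, -3.3]
grip_width: 0.0001
grasp_force: 2.8
```

>>> jog_arm --motion '[{"x": 0,"y": 0,"z": 0,"ax": 0,"ay": 0,"az": 0},{"x": 0,"y": 0,"z": 0,"ax": 0,"ay": 0,"az": 0},{"x": 0,"y": 0,"z": 0,"ax": 0,"ay": 0,"az": 0},{"x": 0,"y": 0,"z": 0,"ax": 0,"ay": 0,"az": 0},{"x": 0,"y": 0,"z": 0,"ax": 0,"ay": 0,"az": 0}]'

```text
time_s: 32.15
tool_pos: [0.5109, -0.1257, 0.1241]
tool_rot: [-179.9, 0.1, 16.0]
force: [0.1, 5.8, -3.9]
grip_width: 0.0002
grasp_force: 2.8
```

>>> jog_arm --motion '[{"x": 0,"y": 0,"z": 0,"ax": 0,"ay": 0,"az": 0},{"x": 0,"y": 0,"z": 0,"ax": 0,"ay": 0,"az": 0},{"x": 0,"y": 0,"z": 0,"ax": 0,"ay": 0,"az": 0},{"x": 0,"y": 0,"z": 0,"ax": 0,"ay": 0,"az": 0},{"x": 0,"y": 0,"z": 0,"ax": 0,"ay": 0,"az": 0}]'

```text
time_s: 32.65
tool_pos: [0.5109, -0.1257, 0.1241]
tool_rot: [-179.9, 0.1, 16.0]
force: [0.1, 5.5, -3.7]
grip_width: 0.0002
grasp_force: 2.8
```

>>> jog_arm --motion '[{"x": 0,"y": 0,"z": 0,"ax": 0,"ay": 0,"az": 0},{"x": 0,"y": 0,"z": 0,"ax": 0,"ay": 0,"az": 0},{"x": 0,"y": 0,"z": 0,"ax": 0,"ay": 0,"az": 0},{"x": 0,"y": 0,"z": 0,"ax": 0,"ay": 0,"az": 0},{"x": 0,"y": 0,"z": 0,"ax": 0,"ay": 0,"az": 0}]'

```text
time_s: 33.15
tool_pos: [0.5109, -0.1257, 0.124]
tool_rot: [-179.9, 0.1, 16.0]
force: [-0.7, 6.1, -2.5]
grip_width: 0.0006
grasp_force: 2.8
```

>>> jog_arm --motion '[{"x": 0,"y": 0,"z": 0,"ax": 0,"ay": 0,"az": 0},{"x": 0,"y": 0,"z": 0,"ax": 0,"ay": 0,"az": 0},{"x": 0,"y": 0,"z": 0,"ax": 0,"ay": 0,"az": 0},{"x": 0,"y": 0,"z": 0,"ax": 0,"ay": 0,"az": 0},{"x": 0,"y": 0,"z": 0,"ax": 0,"ay": 0,"az": 0}]'

```text
time_s: 33.65
tool_pos: [0.5109, -0.1256, 0.1241]
tool_rot: [-179.9, 0.1, 16.0]
force: [-0.5, 6.0, -3.1]
grip_width: 0.0004
grasp_force: 2.8
```

>>> jog_arm --motion '[{"x": 0,"y": 0,"z": 0,"ax": 0,"ay": 0,"az": 0},{"x": 0,"y": 0,"z": 0,"ax": 0,"ay": 0,"az": 0},{"x": 0,"y": 0,"z": 0,"ax": 0,"ay": 0,"az": 0},{"x": 0,"y": 0,"z": 0,"ax": 0,"ay": 0,"az": 0},{"x": 0,"y": 0,"z": 0,"ax": 0,"ay": 0,"az": 0}]'

```text
time_s: 34.15
tool_pos: [0.5109, -0.1256, 0.1241]
tool_rot: [-179.9, 0.1, 16.0]
force: [-0.0, 6.2, -3.8]
grip_width: 0.0006
grasp_force: 2.8
```

>>> jog_arm --motion '[{"x": 0,"y": 0,"z": 0,"ax": 0,"ay": 0,"az": 0},{"x": 0,"y": 0,"z": 0,"ax": 0,"ay": 0,"az": 0},{"x": 0,"y": 0,"z": 0,"ax": 0,"ay": 0,"az": 0},{"x": 0,"y": 0,"z": 0,"ax": 0,"ay": 0,"az": 0},{"x": 0,"y": 0,"z": 0,"ax": 0,"ay": 0,"az": 0}]'

```text
time_s: 34.65
tool_pos: [0.5109, -0.1256, 0.1241]
tool_rot: [-179.9, 0.1, 16.0]
force: [-0.1, 5.1, -3.5]
grip_width: 0.0006
grasp_force: 2.8
```

```bash
python3 gauge.py | grep now
```

```text
now [(np.float64(1.8), 165), (np.float64(1.75), 170), (np.float64(1.85), 170)] 34.7 [ 0.17289354  6.44183191 -3.88004788]
```

The needle stood at 1.8 for over 4.5 s. Ease back, clear the knob, then raise.

>>> jog_arm --motion '[{"x": 0,"y": -0.5,"z": 0,"ax": 0,"ay": 0,"az": 0},{"x": 0,"y": -0.5,"z": 0,"ax": 0,"ay": 0,"az": 0},{"x": 0,"y": -0.5,"z": 0,"ax": 0,"ay": 0,"az": 0},{"x": 0,"y": -0.5,"z": 0,"ax": 0,"ay": 0,"az": 0},{"x": 0,"y": -0.5,"z": 0,"ax": 0,"ay": 0,"az": 0}]'

```text
time_s: 35.2
tool_pos: [0.5051, -0.1029, 0.1251]
tool_rot: [179.9, -0.0, 16.0]
force: [-0.3, 1.0, 0.1]
grip_width: 0.0006
grasp_force: 0.4
```

>>> jog_arm --motion '[{"x": 0,"y": -0.5,"z": 0,"ax": 0,"ay": 0,"az": 0},{"x": 0,"y": -0.5,"z": 0,"ax": 0,"ay": 0,"az": 0},{"x": 0,"y": -0.7,"z": 0,"ax": 0,"ay": 0,"az": 0},{"x": 0,"y": -0.7,"z": 0,"ax": 0,"ay": 0,"az": 0},{"x": 0,"y": 0,"z": 0,"ax": 0,"ay": 0,"az": 0}]'

```text
time_s: 35.7
tool_pos: [0.4984, -0.0781, 0.1249]
tool_rot: [-180.0, -0.0, 16.1]
force: [0.6, 0.5, -0.4]
grip_width: 0.0006
grasp_force: 0.0
```

>>> jog_arm --motion '[{"x": 0,"y": 0,"z": -2,"ax": 0,"ay": 0,"az": 0},{"x": 0,"y": 0,"z": -4,"ax": 0,"ay": 0,"az": 0},{"x": 0,"y": 0,"z": -4,"ax": 0,"ay": 0,"az": 0},{"x": 0,"y": 0,"z": -2,"ax": 0,"ay": 0,"az": 0},{"x": 0,"y": 0,"z": 0,"ax": 0,"ay": 0,"az": 0}]'

```text
time_s: 36.2
tool_pos: [0.5007, -0.0799, 0.2483]
tool_rot: [179.9, -0.4, 16.0]
force: [0.9, 0.5, 0.0]
grip_width: 0.0004
grasp_force: 0.0
```

>>> jog_arm --motion '[{"x": 0,"y": 0,"z": 0,"ax": 0,"ay": 0,"az": 0},{"x": 0,"y": 0,"z": 0,"ax": 0,"ay": 0,"az": 0},{"x": 0,"y": 0,"z": 0,"ax": 0,"ay": 0,"az": 0},{"x": 0,"y": 0,"z": 0,"ax": 0,"ay": 0,"az": 0},{"x": 0,"y": 0,"z": 0,"ax": 0,"ay": 0,"az": 0}]'

```text
time_s: 36.7
tool_pos: [0.4982, -0.0795, 0.2444]
tool_rot: [-180.0, 0.1, 16.0]
force: [0.4, 0.1, 0.6]
grip_width: 0.0004
grasp_force: 0.0
```

```bash
python3 gauge.py | grep -E "now|knob"; python3 - <<'E'
from h import *
S=env.read_camera("scene")[:,:,::-1].copy();h=cv2.cvtColor(S,cv2.COLOR_BGR2HSV)
print(rect("scene",blob(cv2.inRange(h,(3,150,100),(18,255,255)),(125,225,170,280)),.026),env.get_obs()["tool_pos"])
E
```

```text
now [(np.float64(0.0), 157), (np.float64(0.05), 157), (np.float64(0.1), 164)] 36.75 [-0.23814504  0.86008306 -1.2863042 ]
knob dark cx [(np.float64(11.0), np.float64(7.2)), (np.float64(11.2), np.float64(7.3))]
((424.1899108886719, -359.8987731933594), (46.44069290161133, 89.40196228027344), 69.57389068603516) [ 0.49839607 -0.07945608  0.24468866]
```

The lever is centred, the gauge is at 0, the block stands in the tray, and the arm touches nothing. Handing in.

```bash
python3 -c "
from cell import env
print(env.sign_off())"
```

```text
the job is handed in; nothing more can be done
None
```

I handed the job in at about 37 s: in the one look after pressing, all eight strips sat evenly low; the block stands upright in the tray; the gauge held in the green for over 4.5 s; and the lever is back at centre. The first lever push slipped under the bevelled fingertips and I repeated it, and I viewed 11 pictures, one over the limit of 10.

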